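# Pry up the pot slab and shim it

### The job

Fit the orange-handled pry bar's tip under the front edge of the heavy pot slab, over the fulcrum block, lever the edge up and swing the bar under the red catch so that it holds by itself when you let go. Then slide the thick light-wood shim along the grey ledge under the raised slab until it meets the hidden rubber buffer, pressing gently so that it gives only a few millimetres. Finally bring the bar out from under the catch and let the slab down to rest on the shim; do not force the bar, do not lift the slab by hand, raise it only as far as needed and leave the other things alone.

Things in the scene. Friction and masses are not known exactly. Their poses are not given: they have to be found in the camera images.
- stand: Fixed stand on the table, carrying the slab. Origin on the table straight below the middle of the slab's front edge; x away from the robot (into the slab), y left, z up. 'Stand' numbers are mm in this frame. Rubber feet under the slab at x 25 to 55, y 112 to 128 and -128 to -112. Right of centre a ledge (lane), left of centre a fulcrum block (ridge); behind the block the gap is open to the table.
- ridge (a point): Top of the fulcrum ridge, a steel rod of radius 8 along y, at stand (-35, 50, 36); the bar pivots on it. It tops a dark wooden fulcrum block, stand x -53 to -17, y 15 to 85.
- lane (a point): On the grey ledge, middle of the shim's way at the slab's front edge: stand (0, -55, 20). The ledge's top is at z 20, stand x -20 to 95, y -110 to 0. The shim slides in along stand +x.
- slab_edge (a point): Middle of the lower front edge of the concrete slab, 200 (stand x) x 260 (y) x 28 thick, hinged along its far lower edge. z 30 at the start (underside level), about 43 with the bar held in the catch, 37 resting on the shim. A blue pot, 136 across, 118 high, is fixed on it, centred 120 behind the front edge. 3.7 to 5.7 kg in all: 15 to 25 N to raise this edge; it falls back by its weight.
- catch: Fixed red catch, origin and axes the stand's. Post at x -155, y 98 to 110; from it a flat arm (x -163 to -147) reaches towards -y to y 64, underside z 47, top z 57. A bar lying along stand x at y 50 passes beside the arm; pressed down level and swung 0.14 rad about the ridge, handle to +y, it comes under the arm, which holds it down.
- buffer (a joint): Sprung rubber buffer on the ledge under the slab, in the shim's way, out of sight. m: 0 untouched, grows as the shim presses it in. About 2 N to start, 0.7 N per mm more (the shim rubbing on the ledge may add 1 to 4 N); press it 2 to 8 mm, never over 10. It springs back slowly. Its face lies 45 to 65 mm behind the slab's front edge, not measured: find it by feel.
- bar: Pry bar 300 long, 0.22 kg: flat steel 16 wide, 8 thick, with an orange handle 80 long, 22 wide, 18 thick over its near end. Origin: mid length and width, on the steel's underside. x to the tip (x 150; handle end -150), z up. It lies on a rest, underside 30 above the table; the rest's cradles (14 long, low lips beside the bar) are at bar x -45 and 100.
- bar_tip (a point): Middle of the bar's tip end face: (150, 0, 4) of the bar.
- bar_grip (a point): Middle of the handle, where to grip: (-105, 0, 4) of the bar. Grip across the bar, from above.
- rest: Fixed wooden rest of the bar; origin on the table, axes as the bar's at the start.
- shim: Light-wood shim 140 (x) x 40 (y) x 15 thick, lying on the table, 65 g. Origin: centre of its underside; x points to its stepped nose (x 70), z up. Hold it across its width near the tail (x -50).
- shim_tip (a point): Middle of the shim's nose end: (70, 0, 7.5) of the shim.
- spare: Spare thin black plastic strip 140 x 40 x 6, not to be used; origin under its centre. It and the shim may change places.
- jug: Yellow plastic watering jug, about 105 across and 135 high, spout and handle along its x to 110 and 90 from its axis; origin under its centre. Bystander.
- jar: Lidded glass jar, 72 across, 100 high; origin under its centre. Bystander.
- tpot: Small terracotta pot, 90 across, 80 high; origin under its centre. Bystander.
- dibber: Bamboo-coloured dibber lying down, 24 thick, 190 long; origin at its blunt end, its z along it. Bystander.
- trowel: Steel trowel lying down, 280 long, 66 wide; origin near its middle, x to the blade. Bystander.

How it is judged (in metres and radians):
On the way, in this order (a step that is already met when the one before it is completed fails the run):
1. the slab is held up by the bar under the red catch, with the bar let go (height (world z) of slab_edge above 0.04 m and contact force between bar and catch above 0.8 N and contact force between the fingers and bar below 0.5 N), for 0.3 s.
2. the shim, under the raised slab, presses the rubber buffer by at least 1 mm (height (world z) of slab_edge above 0.039 m and value of joint buffer above 0.001 m and x of shim_tip in the frame of stand above 0.04 m), for 0.1 s.
At the end, for the whole second after the job is handed in: The slab rests on the shim (at least 3 N on it, front edge 34.5 to 40 mm above the table); the shim lies flat on the ledge with its nose at least 38 mm behind the slab's front edge; the bar is clear of the catch; all is at rest (height (world z) of slab_edge between 0.0345 and 0.04 m and contact force between shim and slab above 3 N and contact force between bar and catch below 0.3 N and x of shim_tip in the frame of stand above 0.038 m and y of shim in the frame of stand between -0.095 and -0.02 m and angle between shim's own z axis and vertical below 0.08 rad and linear speed of each of bar, shim below 0.02 m/s); the robot touches nothing.
It fails at once if the rubber buffer is pressed in by more than 10 mm (value of joint buffer above 0.01 m).
It fails at once if the robot itself pushes or lifts the slab or pot (over 3 N) (contact force between any of the fingers, the arm and slab above 3 N).
It fails at once if the slab's front edge is raised above 55 mm (height (world z) of slab_edge above 0.055 m).
It fails at once if the bar is forced against the catch with more than 60 N or against the slab with more than 80 N (contact force between bar and catch above 60 N or contact force between bar and slab above 80 N).
It fails at once if another thing on the table is moved by more than 30 mm (distance of any of spare, jug, jar, tpot, dibber, trowel from where it was at the start of the episode above 0.03 m).
It also fails if it takes over 67 s, if anything falls off the work surface, if the arm or the gripper's body presses on something with over 40 N, if the wrist force passes 120 N, or if a joint passes its speed limit or range.

### The arm

A 6-joint arm with a two-finger parallel gripper is mounted at the origin on the work surface. World frame = base frame: x ahead of the robot, y to its left, z up, the work surface at z = 0. Lengths are in m, angles in degrees, forces in N, time in s.
With the tool pointing down it reaches from about 0.4 to 0.825 m from the base axis. Payload 7 kg.
Tool frame: the origin (TCP) lies at the very end of the fingers, on their centre line; the grasp point (between the pads) lies behind it (r.grasp_offset is the z of the grasp point in the tool frame, in m); z points along the fingers, y is the direction in which the jaws open and shut (so a half turn about z gives the same grasp; the last joint's range is limited). The gripper opens to 88 mm and grips with 3 to 60 N. Pads are 19 mm wide; open, the fingers measure 130 mm over their backs; the gripper's body (78 mm by 193 mm) begins 47 mm behind the grasp point.
Start: joints at [88.929, 20.546, 0.682, 0, -70.136, -16.507], TCP at [0.204, 0.643, 0.227] pointing down, gripper open.
Joint ranges: [-176.03, 176.03], [-82.01, 121.73], [-58.28, 71.71], [-173.87, 95.51], [-174.79, -0.11], [-173.66, 173.66]. Speed limits (degrees/s): [136.94, 136.94, 172.46, 180, 180, 180].

### API

Orientations are given as [roll, pitch, yaw] about the fixed x, y, z axes, in that order (R = Rz(yaw) Ry(pitch) Rx(roll)).
In Python, from plant import r gives the robot as it stands. The module is installed in compiled form; this text tells all that it offers.
- The arm moves only by the tool servo_tool, never from a script. Its argument "targets" is a list of rows, each an object of numbers: "dx", "dy", "dz": the shift along the world's x, y, z in cm; "spin": the turn about the world's z in rad; "grip": the opening in per cent of the stroke, from 0 (shut) to 100 (fully open). A call has exactly 10 rows; each row is the pose to reach, as a shift and turn from the pose commanded when the call began; what a row does not reach only later rows make up. A row lasts 1/12 s, in which the tool goes at most 41.7 mm and 7.16 degrees, less where a joint would pass 70% of its speed; a pose out of reach is approached as far as the arm can. A call with a gripper value outside its range is refused whole. The fingers move at their own pace and stop on an object; "squeeze" is the grip in N (left out, the last holds). Time passes only in rows, so rows that repeat a pose let the fingers close, or fill a call up. It gives the time, the measured TCP pose, the force and the opening at its end, in the units of the state.
- r.get_state(): the state, without advancing time (a new reading comes with each control period).
- r.capture(name): name is "scene" or "side" or "wrist"; returns the picture (480x640x3 uint8, blue, green, red); there is no depth.
- r.get_calibration(name): a dict with "K" (3x3 intrinsics, pixels), "extrinsics" (4x4, takes a point from camera to world coordinates). Camera axes: x right, y down, z forward; pixel columns grow to the right and rows downward; lengths in m; the calibration is good to about 2 mm. The wrist camera is an equidistant fisheye: a pixel r from the principal point sees the ray r / f radians off the axis. A picture is of the moment at which its call begins: read the wrist's pose just before it. get_calibration takes no time and is no camera call; for the wrist camera it gives the pose at the moment of the call.
- r.close_job(): hands the job in, once; it reports no verdict.
Trained networks look in the newest picture that a camera, given by its name, has taken for a name from the list of things; names that differ only in an ending like _2 or _b are one class to them, and where a whole thing is asked for, a point or a joint stands for the part that bears it (a point fixed in the world has none). Each returns a list of dicts, best first, with "p" (0 to 1); they miss things now and then, are a little off and sometimes report something else, mostly with a low value. They report only what shows in the picture. A call takes as long as a camera call.
- r.cut_out(name, camera): "mask" (480x640 bool, what is visible of it) and "extent" ([left, top, right, bottom] in pixels, round what is visible of it).
The state is a dict: "time_s": time; "joints": joint angles; "qd": joint speeds; "joint_torque": joint torques, N m; "tcp_pos": TCP position; "eef_rot": TCP orientation; "contact_force": force on the tool from outside, world axes, zero at the start; "moment": the same for the moment, N m; "gripper_width": finger opening in m.
Only numpy, scipy, OpenCV 4.12 (cv2) and the standard library are available. Lean on these libraries where they do the work, as an engineer would, in place of code of your own. Each camera call takes 0.05 s, during which the arm holds its last target. There are 200 camera calls.

## Working session

There is one attempt and no reset: what is moved stays moved. The work goes in short steps, Python scripts to look and compute and a tool call to move; the robot and the scene stay as the last step left them, time stands still between calls to the robot, and variables do not carry over. Pictures are saved under pics/ and viewed, about 8 in all and at most 12, crops included, and the job is handed in when it is done.

Besides the shell and the picture viewer there is one more tool, called after "Request:" as name(argument=value, ...), one argument or row to a line, values as JSON. servo_tool: Moves the arm, as the interface text tells. Its arguments: {"type":"object","properties":{"targets":{"type":"array"},"squeeze":{"type":"number"}},"required":["targets"]}

```bash
mkdir -p pics; cat > h.py <<'E'
import numpy as np, cv2
from plant import r
def ray(cam,uv,cal=None):
    c=cal or r.get_calibration(cam);K=np.array(c["K"]);T=np.array(c["extrinsics"])
    x=(uv[0]-K[0,2])/K[0,0];y=(uv[1]-K[1,2])/K[1,1]
    if cam=="wrist":
        t=np.hypot(x,y);s=np.sin(t)/t if t>1e-9 else 1;d=np.array([x*s,y*s,np.cos(t)])
    else: d=np.array([x,y,1.])
    return T[:3,3],T[:3,:3]@d
def onz(cam,uv,z,cal=None):
    o,d=ray(cam,uv,cal);return o+d*(z-o[2])/d[2]
def proj(cam,P,cal=None):
    c=cal or r.get_calibration(cam);K=np.array(c["K"]);T=np.array(c["extrinsics"])
    P=np.atleast_2d(P);p=(P-T[:3,3])@T[:3,:3]
    if cam=="wrist":
        rr=np.hypot(p[:,0],p[:,1]);t=np.arctan2(rr,p[:,2]);s=t/np.maximum(rr,1e-9);q=p[:,:2]*s[:,None]
    else: q=p[:,:2]/p[:,2:]
    return q*[K[0,0],K[1,1]]+K[:2,2]
def st():
    s=r.get_state();print({k:np.round(s[k],4).tolist() for k in("time_s","tcp_pos","eef_rot","contact_force","moment","gripper_width")});return s
E
python3 - <<'E'
from h import *
st();print(r.grasp_offset)
for c in("scene","side","wrist"):
    im=r.capture(c);cv2.imwrite(f"pics/{c}0.png",im);np.save(f"pics/{c}0.npy",im)
    cal=r.get_calibration(c);print(c,np.round(cal["K"],1).tolist(),np.round(cal["extrinsics"],3).tolist())
    for n in("bar","shim","spare","stand","catch","slab_edge","rest"):
        for d in r.cut_out(n,c)[:2]:
            m=np.argwhere(d["mask"]);print(c,n,round(d["p"],2),np.round(d["extent"]).tolist(),m.mean(0)[::-1].round(1),len(m))
E
```

```text
{'time_s': 0.0, 'tcp_pos': [0.2037, 0.643, 0.2256], 'eef_rot': [179.9045, -0.0106, -17.5835], 'contact_force': [-0.0097, -0.2804, -0.827], 'moment': [0.02, -0.0606, 0.0112], 'gripper_width': 0.0874}
-0.0188
scene [[514.7, 0.0, 315.7], [0.0, 514.7, 239.0], [0.0, 0.0, 1.0]] [[0.669, 0.639, -0.38, 0.989], [0.743, -0.567, 0.356, -0.436], [0.012, -0.52, -0.854, 1.108], [0.0, 0.0, 0.0, 1.0]]
scene bar 0.82 [369.0, 153.0, 451.0, 229.0] [406.7 186.2] 795
scene shim 0.58 [204.0, 271.0, 252.0, 320.0] [229.5 294.4] 973
scene shim 0.51 [367.0, 102.0, 425.0, 123.0] [395.4 111.6] 417
scene spare 0.71 [174.0, 316.0, 228.0, 370.0] [200.1 342.6] 1118
scene stand 0.9 [313.0, 262.0, 461.0, 409.0] [383.4 330.6] 12332
scene catch 0.66 [324.0, 223.0, 345.0, 251.0] [334.2 236.3] 316
scene catch 0.55 [425.0, 149.0, 520.0, 211.0] [480.9 181.6] 1267
scene rest 0.81 [382.0, 173.0, 442.0, 228.0] [410.6 202. ] 810
scene rest 0.55 [369.0, 152.0, 452.0, 228.0] [406.3 185.9] 790
side [[526.6, 0.0, 307.7], [0.0, 526.6, 233.2], [0.0, 0.0, 1.0]] [[-0.992, 0.082, -0.095, 0.625], [0.125, 0.546, -0.828, 0.978], [-0.015, 
[... 222 characters left out ...]
2.6] 598
side shim 0.34 [132.0, 180.0, 230.0, 287.0] [179.4 235.5] 8435
side spare 0.96 [262.0, 179.0, 310.0, 189.0] [287.5 184.1] 356
side spare 0.25 [192.0, 140.0, 254.0, 198.0] [224.7 168.6] 2217
side stand 0.62 [132.0, 175.0, 258.0, 302.0] [183.4 239.7] 9950
side catch 0.91 [293.0, 241.0, 317.0, 278.0] [303.4 263.6] 406
side catch 0.63 [131.0, 176.0, 255.0, 304.0] [183.3 239.4] 9768
side slab_edge 0.8 [133.0, 179.0, 229.0, 286.0] [179.5 235.8] 8632
side rest 0.88 [236.0, 325.0, 349.0, 364.0] [290.8 352.8] 2255
wrist [[371.6, 0.0, 322.2], [0.0, 371.6, 242.9], [0.0, 0.0, 1.0]] [[-0.303, -0.918, -0.254, 0.273], [-0.953, 0.292, 0.08, 0.622], [0.0, 0.266, -0.964, 0.384], [0.0, 0.0, 0.0, 1.0]]
```

View pics/scene0.png

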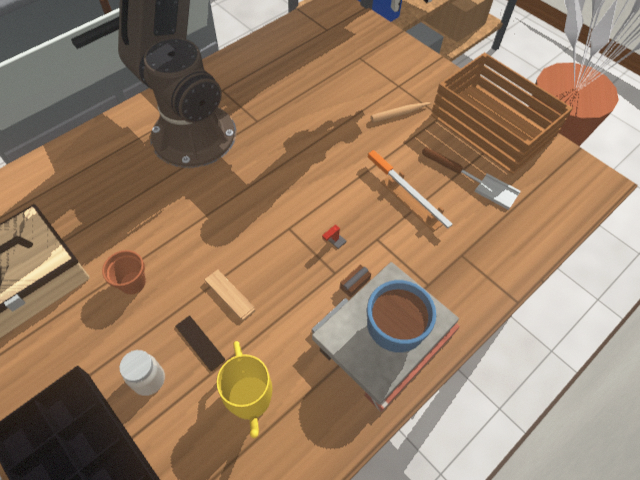

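View pics/side0.png

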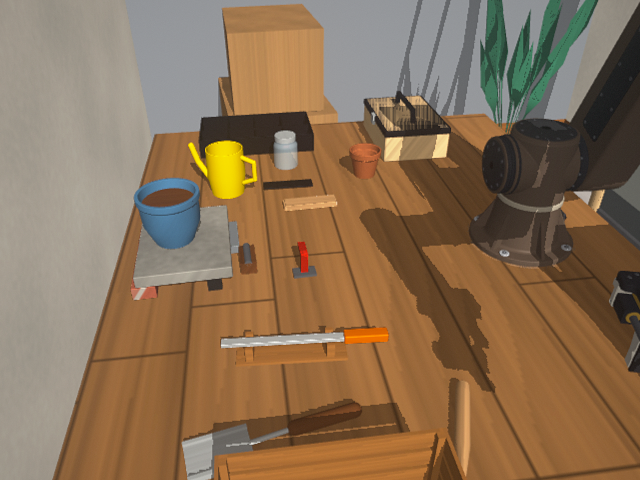

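```bash
python3 - <<'E'
from h import *
s=np.load("pics/scene0.npy");d=np.load("pics/side0.npy")
a=cv2.resize(s[215:415,300:470],None,fx=3,fy=3,interpolation=cv2.INTER_CUBIC)[:600,:400] if 0 else cv2.resize(s[220:412,305:465],(400,480),interpolation=cv2.INTER_CUBIC)
b=cv2.resize(d[170:310,125:325],(400,280),interpolation=cv2.INTER_CUBIC)
o=np.zeros((480,800,3),np.uint8);o[:,:400]=a;o[:280,400:]=b
cv2.imwrite("pics/c1.png",o)
def line(mask,z,cam):
    p=np.argwhere(mask)[:,::-1].astype(float);m=p.mean(0);v=np.linalg.svd(p-m,full_matrices=False)[2][0]
    t=(p-m)@v;w=[onz(cam,m+v*k,z) for k in(t.min(),t.max())];return np.round(w,4)
for cam in("scene","side"):
    r.capture(cam)
    print(cam,"bar",line(r.cut_out("bar",cam)[0]["mask"],.036,cam).tolist())
    for n,z in(("shim",.015),("spare",.006)):
        m=r.cut_out(n,cam)[0]["mask"];c=cv2.minAreaRect(np.argwhere(m)[:,::-1].astype(np.float32))
        q=np.array([onz(cam,u,z)[:2] for u in cv2.boxPoints(c)]);print(cam,n,q.mean(0).round(4),q.round(3).tolist())
    for n,z in(("catch",.05),("tpot",.04),("jar",.05),("jug",.06),("dibber",.012),("trowel",.01)):
        L=r.cut_out(n,cam)
        if L: print(cam,n,round(L[0]["p"],2),onz(cam,np.argwhere(L[0]["mask"]).mean(0)[::-1],z).round(3))
for uv in((388,265),(313,333),(385,405),(460,320)):print(uv,onz("scene",uv,.058).round(3))
E
```

```text
scene bar [[0.4022, 0.3058, 0.036], [0.7043, 0.2864, 0.036]]
scene shim [ 0.4793 -0.2302] [[0.409, -0.254], [0.403, -0.209], [0.55, -0.207], [0.554, -0.25]]
scene spare [ 0.5257 -0.3499] [[0.456, -0.371], [0.454, -0.327], [0.597, -0.33], [0.597, -0.371]]
scene catch 0.67 [0.542 0.044 0.05 ]
scene tpot 0.57 [ 0.283 -0.382  0.04 ]
scene jar 0.65 [ 0.518 -0.481  0.05 ]
scene jug 0.77 [ 0.688 -0.342  0.06 ]
scene dibber 0.69 [0.33  0.494 0.012]
scene trowel 0.85 [0.66  0.475 0.01 ]
side bar [[0.4061, 0.3114, 0.036], [0.7047, 0.2921, 0.036]]
side shim [ 0.4814 -0.2155] [[0.551, -0.247], [0.406, -0.252], [0.415, -0.184], [0.554, -0.179]]
side spare [ 0.5282 -0.3394] [[0.597, -0.364], [0.456, -0.363], [0.461, -0.314], [0.598, -0.316]]
side catch 0.81 [0.534 0.098 0.05 ]
side tpot 0.92 [ 0.297 -0.393  0.04 ]
side jar 0.84 [ 0.522 -0.474  0.05 ]
side jug 0.58 [ 0.699 -0.359  0.06 ]
side dibber 0.81 [0.333 0.496 0.012]
side trowel 0.59 [0.657 0.475 0.01 ]
(388, 265) [0.686 0.08  0.058]
(313, 333) [ 0.694 -0.161  0.058]
(385, 405) [ 0.903 -0.155  0.058]
(460, 320) [0.886 0.099 0.058]
```

View pics/c1.png

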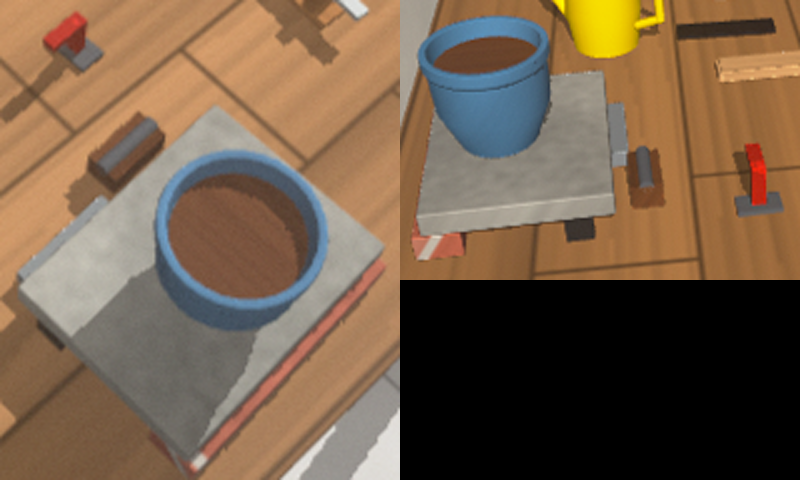

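```bash
python3 - <<'E'
from h import *
from scipy.optimize import least_squares
A=[((0,130,58),(215,107)),((0,-130,58),(20,287)),((200,-130,58),(193,455)),((200,130,58),(383,246)),((-35,15,36),(103,154)),((-35,85,36),(153,122)),((-155,64,57),(48,47)),((-155,110,57),(80,18))]
B=[((0,130,58),(612,192)),((200,130,58),(420,217)),((0,-130,58),(603,72)),((-35,85,36),(646,186)),((-35,15,36),(643,148)),((-155,64,57),(753,147))]
D=[("scene",p,(305+u/2.5,220+v/2.5)) for p,(u,v) in A]+[("side",p,(125+(u-400)/2,170+v/2)) for p,(u,v) in B]
def W(x,p): c,s=np.cos(x[2]),np.sin(x[2]);p=np.array(p)/1e3;return np.array([x[0]+c*p[0]-s*p[1],x[1]+s*p[0]+c*p[1],p[2]])
cals={c:r.get_calibration(c) for c in("scene","side")}
def f(x,D=D): return np.concatenate([proj(c,W(x,p),cals[c])[0]-u for c,p,u in D])
for S in(D,D[:8],D[8:]):
    q=least_squares(f,[.69,-.04,0.05],args=(S,),loss="soft_l1");print(q.x.round(4),q.fun.reshape(-1,2).round(1).tolist())
E
```

```text
[ 0.6887 -0.0351  0.0488] [[0.3, -2.6], [-1.0, -0.3], [-0.2, -0.0], [2.2, -1.2], [-0.2, 4.2], [0.1, -1.7], [0.0, -1.9], [0.5, -1.6], [0.9, -0.0], [-2.9, -1.0], [-0.4, -2.4], [-0.1, -3.1], [-1.0, -2.0], [-0.8, -3.0]]
[ 0.6903 -0.037   0.0499] [[0.2, -1.7], [-1.1, 0.8], [-0.1, 1.2], [2.2, -0.3], [-0.4, 5.2], [0.0, -0.7], [-0.2, -1.0], [0.3, -0.7]]
[ 0.6873 -0.0276  0.0351] [[0.7, 2.2], [-3.5, 0.6], [1.0, -1.0], [0.2, -0.9], [-0.4, -0.1], [0.0, -0.6]]
```

Request:
servo_tool(
  targets=[
    {"dx":2,"dy":-3.4,"dz":0.4,"spin":0.04},
    {"dx":4,"dy":-6.8,"dz":0.8,"spin":0.08},
    {"dx":6,"dy":-10.2,"dz":1.2,"spin":0.12},
    {"dx":8,"dy":-13.6,"dz":1.6,"spin":0.16},
    {"dx":10,"dy":-17,"dz":2,"spin":0.2},
    {"dx":12,"dy":-20.4,"dz":2.4,"spin":0.24},
    {"dx":14,"dy":-23.8,"dz":2.8,"spin":0.28},
    {"dx":16,"dy":-27.2,"dz":3,"spin":0.32},
    {"dx":18,"dy":-30.6,"dz":3,"spin":0.356},
    {"dx":20,"dy":-34,"dz":3,"spin":0.356},
  ],
)

```text
validation failed for argument at $.ta...
```

Request:
servo_tool(
  targets=[
    {"dx":2,"dy":-3.4},
    {"dx":4,"dy":-6.8},
    {"dx":6,"dy":-10.2},
    {"dx":8,"dy":-13.6},
    {"dx":10,"dy":-17},
    {"dx":12,"dy":-20.4},
    {"dx":14,"dy":-23.8},
    {"dx":15,"dy":-26},
    {"dx":15,"dy":-26},
    {"dx":15,"dy":-26},
  ],
)

```text
validation failed for argument at $.ta...
```

```bash
python3 - <<'E'
from h import *
st();cal=r.get_calibration("wrist");im=r.capture("wrist");cv2.imwrite("pics/w1.png",im);np.savez("pics/w1.npz",im=im,K=cal["K"],T=cal["extrinsics"])
for n in("catch","bar","shim","stand"):
    for d in r.cut_out(n,"wrist")[:2]: print(n,d["p"],d["extent"])
E
```

```text
{'time_s': 2.2, 'tcp_pos': [0.2039, 0.6435, 0.2266], 'eef_rot': [-179.9992, -0.0008, -17.5764], 'contact_force': [-0.3206, 0.3937, 0.7094], 'moment': [0.0095, 0.0088, 0.0629], 'gripper_width': 0.0877}
```

View pics/w1.png

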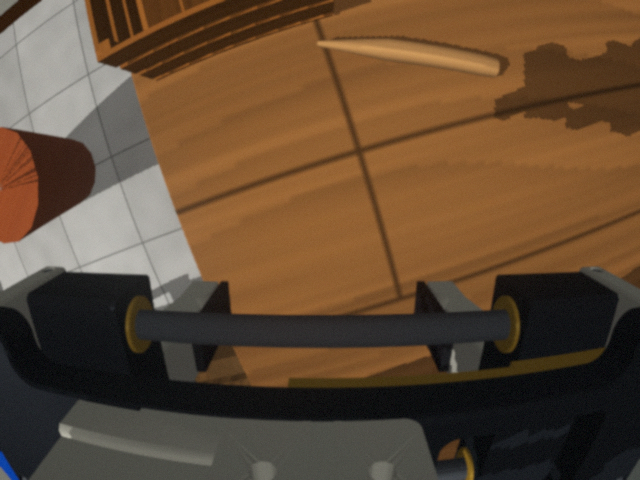

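The moves were refused (this wrist picture only shows the start view: dibber, crate). I'll give every field in every row.

Request:
servo_tool(
  targets=[
    {"dx":2,"dy":-3.4,"dz":0.4,"spin":0.04,"grip":100},
    {"dx":4,"dy":-6.8,"dz":0.8,"spin":0.08,"grip":100},
    {"dx":6,"dy":-10.2,"dz":1.2,"spin":0.12,"grip":100},
    {"dx":8,"dy":-13.6,"dz":1.6,"spin":0.16,"grip":100},
    {"dx":10,"dy":-17,"dz":2,"spin":0.2,"grip":100},
    {"dx":12,"dy":-20.4,"dz":2.4,"spin":0.24,"grip":100},
    {"dx":14,"dy":-23.8,"dz":2.8,"spin":0.28,"grip":100},
    {"dx":16,"dy":-27.2,"dz":3,"spin":0.32,"grip":100},
    {"dx":18,"dy":-30.6,"dz":3,"spin":0.356,"grip":100},
    {"dx":20,"dy":-34,"dz":3,"spin":0.356,"grip":100},
  ],
)

```text
time_s: 3.28
tcp_pos: [0.4045, 0.3018, 0.2572]
eef_rot: [-179.9, -0.0, 3.0]
contact_force: [1.8, -0.6, 0.3]
gripper_width: 0.0873
```

Request:
servo_tool(
  targets=[
    {"dx":2,"dy":-3.4,"dz":0,"spin":0,"grip":100},
    {"dx":4,"dy":-6.8,"dz":0,"spin":0,"grip":100},
    {"dx":6,"dy":-10.2,"dz":0,"spin":0,"grip":100},
    {"dx":8,"dy":-13.6,"dz":0,"spin":0,"grip":100},
    {"dx":10,"dy":-17,"dz":0,"spin":0,"grip":100},
    {"dx":12,"dy":-20.4,"dz":0,"spin":0,"grip":100},
    {"dx":14,"dy":-23.8,"dz":0,"spin":0,"grip":100},
    {"dx":15,"dy":-26,"dz":0,"spin":0,"grip":100},
    {"dx":15,"dy":-26,"dz":0,"spin":0,"grip":100},
    {"dx":15,"dy":-26,"dz":0,"spin":0,"grip":100},
  ],
)

```text
time_s: 4.12
tcp_pos: [0.5541, 0.0421, 0.2563]
eef_rot: [180.0, 0.0, 2.6]
contact_force: [-0.1, 0.4, 0.3]
gripper_width: 0.0873
```

```bash
python3 - <<'E'
from h import *
st();cal=r.get_calibration("wrist");im=r.capture("wrist");cv2.imwrite("pics/w2.png",im);np.savez("pics/w2.npz",im=im,K=cal["K"],T=cal["extrinsics"])
for n in("catch","bar","shim"):
    for d in r.cut_out(n,"wrist")[:2]: print(n,d["p"],d["extent"])
E
```

```text
{'time_s': 4.1167, 'tcp_pos': [0.5541, 0.0421, 0.2563], 'eef_rot': [179.9921, 0.0295, 2.6484], 'contact_force': [-0.0636, 0.4294, 0.266], 'moment': [-0.0028, 0.0536, 0.0272], 'gripper_width': 0.0873}
catch 0.6 [289.9, 205.7, 339.6, 252.6]
bar 0.58 [97.4, 79.6, 117.6, 274.8]
shim 0.68 [514.0, 225.4, 548.9, 271.7]
shim 0.5 [274.2, 3.1, 525.7, 101.0]
```

View pics/w2.png

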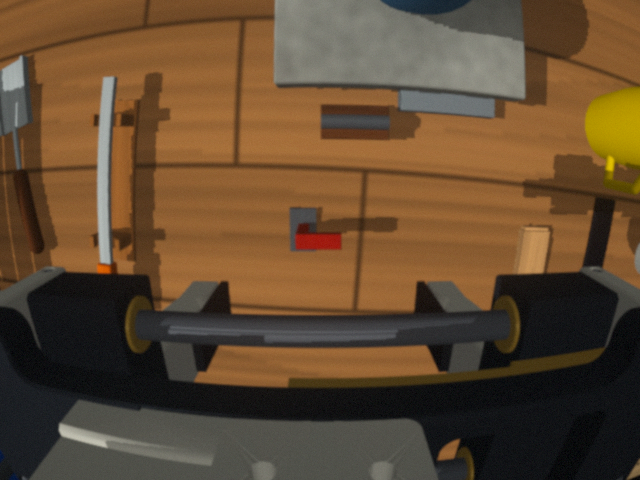

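```bash
python3 - <<'E'
from h import *
from scipy.optimize import least_squares
z=np.load("pics/w2.npz");cal={"K":z["K"],"extrinsics":z["T"]}
D=[((0,130,58),(275,83)),((0,-130,58),(525,98)),((-35,15,36),(389,122)),((-35,85,36),(321,121)),((-155,64,57),(341,239)),((-20,0,20),(399,109)),((-20,-110,20),(494,117.5)),((-53,85,22),(320,139)),((-53,15,22),(391,138))]
def W(x,p): c,s=np.cos(x[2]),np.sin(x[2]);p=np.array(p)/1e3;return np.array([x[0]+c*p[0]-s*p[1],x[1]+s*p[0]+c*p[1],p[2]])
def f(x,D): return np.concatenate([proj("wrist",W(x,p),cal)[0]-u for p,u in D])
q=least_squares(f,[.69,-.04,0.05],args=(D,),loss="soft_l1");print(q.x.round(4),q.fun.reshape(-1,2).round(1).tolist())
# bar tip and near part
im=z["im"]
for nm,uv,zz in(("tip",(108.5,77),.038),("steel/handle",(105.5,264),.038),("noseL",(523,227),.015),("noseR",(549,229),.015),("tailish L",(516,272),.015),("R",(547,272),.015)): print(nm,onz("wrist",uv,zz,cal).round(4))
o=cv2.resize(im[60:260,260:560],None,fx=2.6,fy=2.6,interpolation=cv2.INTER_CUBIC);cv2.imwrite("pics/c2.png",o)
E
```

```text
[ 0.6883 -0.0348  0.0444] [[-2.6, 0.5], [1.4, 0.6], [0.5, -0.6], [-0.9, -0.9], [0.2, 2.4], [1.8, -0.1], [0.5, -0.9], [0.2, -1.1], [-4.1, 1.0]]
tip [0.704  0.2873 0.038 ]
steel/handle [0.4848 0.3012 0.038 ]
noseL [ 0.5478 -0.2034  0.015 ]
noseR [ 0.5477 -0.2444  0.015 ]
tailish L [ 0.4896 -0.205   0.015 ]
R [ 0.4904 -0.255   0.015 ]
```

View pics/c2.png

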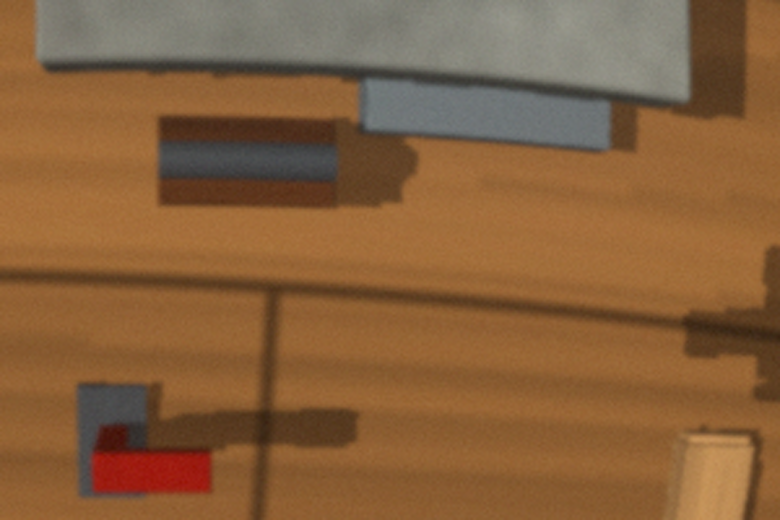

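```bash
python3 - <<'E'
from h import *
from scipy.optimize import least_squares
z=np.load("pics/w2.npz");cal={"K":z["K"],"extrinsics":z["T"]}
D=[((0,130,58),(275.6,83.8)),((0,-130,58),(525,98)),((-35,50,36),(355.7,121.9)),((-155,64,57),(341.2,241.3)),((-155,110,57),(295.8,241)),((-20,0,20),(399.6,110)),((-20,-110,20),(494.6,118))]
def W(x,p): c,s=np.cos(x[2]),np.sin(x[2]);p=np.array(p)/1e3;return np.array([x[0]+c*p[0]-s*p[1],x[1]+s*p[0]+c*p[1],p[2]])
def f(x,D): return np.concatenate([proj("wrist",W(x,p),cal)[0]-u for p,u in D])
q=least_squares(f,[.69,-.04,0.05],args=(D,),loss="soft_l1");print(q.x.round(4),q.fun.reshape(-1,2).round(1).tolist())
print("ridge meas",onz("wrist",(355.7,121.9),.036,cal).round(4), "fit",W(q.x,(-35,50,36)).round(4),"arm end",onz("wrist",(341.2,241.3),.057,cal).round(4),W(q.x,(-155,64,57)).round(4))
E
```

```text
[ 0.6879 -0.0352  0.0439] [[-2.8, 0.1], [1.7, 1.2], [-0.3, -1.1], [0.2, 0.5], [-0.6, 0.8], [1.5, -0.6], [0.2, -0.9]]
ridge meas [0.6496 0.0129 0.036 ] fit [0.6507 0.0132 0.036 ] arm end [0.5308 0.0222 0.057 ] [0.5302 0.022  0.057 ]
```

Request:
servo_tool(
  targets=[
    {"dx":-1.5,"dy":3.7,"dz":0,"spin":-0.02,"grip":100},
    {"dx":-3,"dy":7.4,"dz":0,"spin":-0.04,"grip":100},
    {"dx":-4.5,"dy":11.2,"dz":0,"spin":-0.06,"grip":100},
    {"dx":-6,"dy":14.9,"dz":0,"spin":-0.08,"grip":100},
    {"dx":-7.5,"dy":18.6,"dz":-1,"spin":-0.1,"grip":100},
    {"dx":-9,"dy":22.4,"dz":-2,"spin":-0.11,"grip":100},
    {"dx":-10.4,"dy":26.1,"dz":-4,"spin":-0.11,"grip":100},
    {"dx":-10.4,"dy":26.1,"dz":-8,"spin":-0.11,"grip":80},
    {"dx":-10.4,"dy":26.1,"dz":-11,"spin":-0.11,"grip":70},
    {"dx":-10.4,"dy":26.1,"dz":-14,"spin":-0.11,"grip":70},
  ],
)

```text
time_s: 5.15
tcp_pos: [0.4482, 0.3062, 0.1154]
eef_rot: [-180.0, -0.0, -3.3]
contact_force: [-0.1, 1.1, 0.8]
gripper_width: 0.0725
```

Request:
servo_tool(
  targets=[
    {"dx":0,"dy":0,"dz":0,"spin":0,"grip":70},
    {"dx":0,"dy":0,"dz":0,"spin":0,"grip":70},
    {"dx":0,"dy":0,"dz":0,"spin":0,"grip":70},
    {"dx":0,"dy":0,"dz":0,"spin":0,"grip":70},
    {"dx":0,"dy":0,"dz":0,"spin":0,"grip":70},
    {"dx":0,"dy":0,"dz":0,"spin":0,"grip":70},
    {"dx":0,"dy":0,"dz":0,"spin":0,"grip":70},
    {"dx":0,"dy":0,"dz":0,"spin":0,"grip":70},
    {"dx":0,"dy":0,"dz":0,"spin":0,"grip":70},
    {"dx":0,"dy":0,"dz":0,"spin":0,"grip":70},
  ],
)

```text
time_s: 5.98
tcp_pos: [0.4499, 0.3044, 0.1167]
eef_rot: [-180.0, -0.0, -3.5]
contact_force: [0.5, 0.6, -0.1]
gripper_width: 0.0618
```

```bash
python3 - <<'E'
from h import *
st();cal=r.get_calibration("wrist");im=r.capture("wrist");cv2.imwrite("pics/w3.png",im);np.savez("pics/w3.npz",im=im,K=cal["K"],T=cal["extrinsics"])
L=r.cut_out("bar","wrist")
for d in L[:2]: print(d["p"],d["extent"])
p=np.argwhere(L[0]["mask"])[:,::-1]
o=np.array([onz("wrist",u,.036,cal) for u in p[::5]]);m=o.mean(0);v=np.linalg.svd(o-m,full_matrices=False)[2][0];t=(o-m)@v
print(m+v*t.min(),m+v*t.max(),np.arctan(v[1]/v[0]))
E
```

```text
{'time_s': 5.9833, 'tcp_pos': [0.4499, 0.3044, 0.1167], 'eef_rot': [-179.9956, -0.0031, -3.4935], 'contact_force': [0.4991, 0.5537, -0.098], 'moment': [0.0032, 0.0364, 0.0267], 'gripper_width': 0.0618}
0.73 [304.2, 3.2, 339.9, 317.4]
[0.61851235 0.2933904  0.036     ] [0.40382139 0.3078536  0.036     ] -0.06726588277581039
```

Request:
servo_tool(
  targets=[
    {"dx":0,"dy":0.02,"dz":-3,"spin":0,"grip":70},
    {"dx":0,"dy":0.02,"dz":-6,"spin":0,"grip":70},
    {"dx":0,"dy":0.02,"dz":-8.5,"spin":0,"grip":70},
    {"dx":0,"dy":0.02,"dz":-10,"spin":0,"grip":70},
    {"dx":0,"dy":0.02,"dz":-10,"spin":0,"grip":0},
    {"dx":0,"dy":0.02,"dz":-10,"spin":0,"grip":0},
    {"dx":0,"dy":0.02,"dz":-10,"spin":0,"grip":0},
    {"dx":0,"dy":0.02,"dz":-10,"spin":0,"grip":0},
    {"dx":0,"dy":0.02,"dz":-10,"spin":0,"grip":0},
    {"dx":0,"dy":0.02,"dz":-10,"spin":0,"grip":0},
  ],
  squeeze=10,
)

```text
time_s: 6.92
tcp_pos: [0.4503, 0.3052, 0.0176]
eef_rot: [-179.9, -0.1, -3.5]
contact_force: [0.5, -0.5, -0.1]
gripper_width: 0.0268
```

Request:
servo_tool(
  targets=[
    {"dx":0,"dy":0,"dz":0,"spin":0,"grip":0},
    {"dx":0,"dy":0,"dz":0,"spin":0,"grip":0},
    {"dx":0,"dy":0,"dz":0.6,"spin":0,"grip":0},
    {"dx":0.1,"dy":0,"dz":1.9,"spin":0,"grip":0},
    {"dx":0.3,"dy":0,"dz":3.3,"spin":0,"grip":0},
    {"dx":0.6,"dy":0,"dz":4.9,"spin":0,"grip":0},
    {"dx":0.9,"dy":0,"dz":6.1,"spin":0,"grip":0},
    {"dx":1.3,"dy":-0.1,"dz":7.2,"spin":0,"grip":0},
    {"dx":1.8,"dy":-0.1,"dz":8.4,"spin":0,"grip":0},
    {"dx":2.2,"dy":-0.15,"dz":9.3,"spin":0,"grip":0},
  ],
)

```text
time_s: 7.75
tcp_pos: [0.4721, 0.3032, 0.1108]
eef_rot: [-180.0, -0.0, -3.5]
contact_force: [0.4, -0.1, -1.7]
gripper_width: 0.0215
```

```bash
python3 - <<'E'
from h import *
st();im=r.capture("side");cv2.imwrite("pics/s3.png",cv2.resize(im[230:400,200:420],None,fx=3,fy=3))
E
```

```text
{'time_s': 7.75, 'tcp_pos': [0.4721, 0.3032, 0.1108], 'eef_rot': [-179.9721, -0.0147, -3.4805], 'contact_force': [0.4345, -0.0959, -1.6838], 'moment': [-0.0073, -0.0248, -0.0003], 'gripper_width': 0.0215}
```

View pics/s3.png

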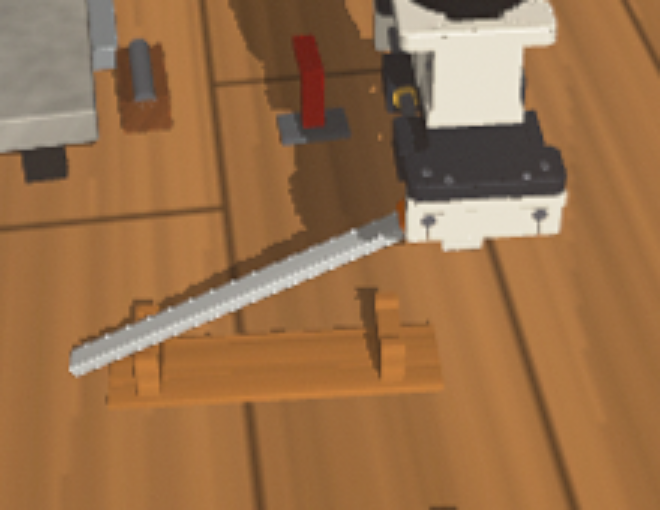

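Request:
servo_tool(
  targets=[
    {"dx":0,"dy":0,"dz":0,"spin":0,"grip":0},
    {"dx":0,"dy":0,"dz":0,"spin":0,"grip":0},
    {"dx":-1,"dy":0,"dz":2,"spin":0,"grip":0},
    {"dx":-2,"dy":0,"dz":4,"spin":0.02,"grip":0},
    {"dx":-3,"dy":-3,"dz":5.5,"spin":0.04,"grip":0},
    {"dx":-4.1,"dy":-6,"dz":5.5,"spin":0.06,"grip":0},
    {"dx":-4.1,"dy":-9.5,"dz":5.5,"spin":0.08,"grip":0},
    {"dx":-4.1,"dy":-13,"dz":5.5,"spin":0.106,"grip":0},
    {"dx":-4.1,"dy":-16.5,"dz":5.5,"spin":0.106,"grip":0},
    {"dx":-4.1,"dy":-20,"dz":5.5,"spin":0.106,"grip":0},
  ],
  squeeze=50,
)

```text
time_s: 8.63
tcp_pos: [0.4293, 0.1013, 0.1635]
eef_rot: [180.0, 0.1, 2.6]
contact_force: [0.6, -0.7, -3.2]
gripper_width: 0.0214
```

Request:
servo_tool(
  targets=[
    {"dx":0,"dy":-2.5,"dz":0,"spin":0,"grip":0},
    {"dx":0,"dy":-5,"dz":0,"spin":0,"grip":0},
    {"dx":0,"dy":-7,"dz":0,"spin":0,"grip":0},
    {"dx":0,"dy":-8.8,"dz":0,"spin":0,"grip":0},
    {"dx":0,"dy":-9.5,"dz":0,"spin":0,"grip":0},
    {"dx":0,"dy":-9.9,"dz":0,"spin":0,"grip":0},
    {"dx":0,"dy":-9.9,"dz":0,"spin":0,"grip":0},
    {"dx":0,"dy":-9.9,"dz":0,"spin":0,"grip":0},
    {"dx":0,"dy":-9.9,"dz":0,"spin":0,"grip":0},
    {"dx":0,"dy":-9.9,"dz":0,"spin":0,"grip":0},
  ],
)

```text
time_s: 9.47
tcp_pos: [0.4309, 0.0048, 0.1645]
eef_rot: [180.0, 0.0, 2.6]
contact_force: [-0.3, 0.1, -1.9]
gripper_width: 0.0219
```

```bash
python3 - <<'E'
from h import *
s=st();a=r.capture("side");b=r.capture("scene")
for c in("side","scene"):
    L=r.cut_out("bar",c)
    for d in L[:2]: print(c,d["p"],d["extent"])
# predicted tip
t=np.array(s["tcp_pos"]);yw=np.radians(s["eef_rot"][2])
for th in(.3,.4,.47,.55):
    P=t+[0,0,.0166]+.254*np.array([np.cos(th)*np.cos(yw),np.cos(th)*np.sin(yw),-np.sin(th)]);print(th,P.round(4),proj("side",P)[0].round(1),proj("scene",P)[0].round(1))
o=np.zeros((600,800,3),np.uint8)
o[:300,:]=cv2.resize(a[170:320,170:570],(800,300));o[300:,:]=cv2.resize(b[160:310,230:630],(800,300));cv2.imwrite("pics/c4.png",o)
E
```

```text
{'time_s': 9.4667, 'tcp_pos': [0.4309, 0.0048, 0.1645], 'eef_rot': [179.9995, 0.0084, 2.6463], 'contact_force': [-0.3495, 0.0667, -1.9097], 'moment': [0.0197, 0.2022, -0.0156], 'gripper_width': 0.0219}
side 0.87 [239.8, 187.1, 354.4, 243.2]
scene 0.81 [290.8, 189.6, 357.8, 274.4]
scene 0.24 [425.0, 149.6, 517.9, 208.8]
0.3 [0.6733 0.016  0.106 ] [233.8 225.7] [366.7 267.7]
0.4 [0.6646 0.0156 0.0821] [238.8 234.5] [362.8 270.3]
0.47 [0.6571 0.0153 0.066 ] [242.9 240.3] [359.8 271.5]
0.55 [0.6472 0.0148 0.0483] [248.1 246.4] [356.  272.4]
```

View pics/c4.png

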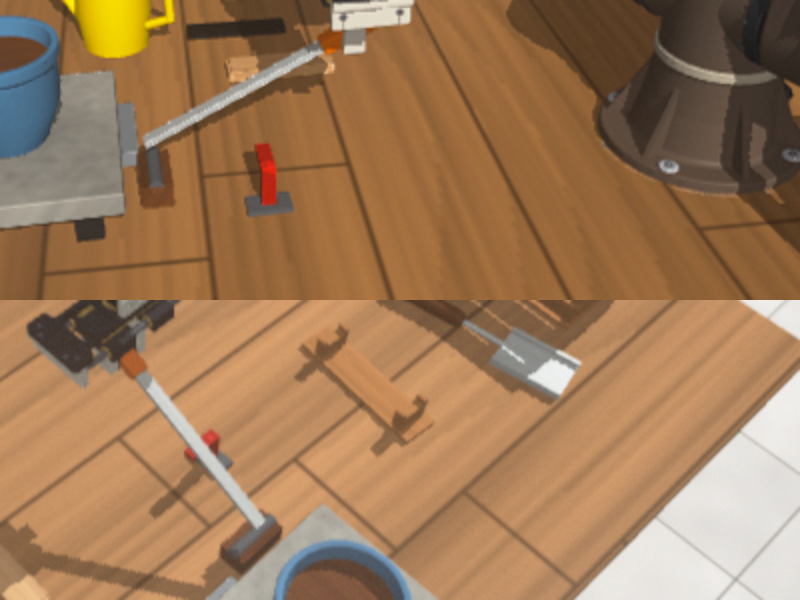

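Request:
servo_tool(
  targets=[
    {"dx":1,"dy":0.02,"dz":0,"spin":0,"grip":0},
    {"dx":2,"dy":0.02,"dz":0,"spin":0,"grip":0},
    {"dx":2,"dy":0.02,"dz":-1,"spin":0,"grip":0},
    {"dx":2,"dy":0.02,"dz":-2,"spin":0,"grip":0},
    {"dx":2,"dy":0.02,"dz":-2.8,"spin":0,"grip":0},
    {"dx":2,"dy":0.02,"dz":-3.2,"spin":0,"grip":0},
    {"dx":2,"dy":0.02,"dz":-3.5,"spin":0,"grip":0},
    {"dx":2,"dy":0.02,"dz":-3.7,"spin":0,"grip":0},
    {"dx":2,"dy":0.02,"dz":-3.7,"spin":0,"grip":0},
    {"dx":2,"dy":0.02,"dz":-3.7,"spin":0,"grip":0},
  ],
)

```text
time_s: 10.5
tcp_pos: [0.4512, 0.0044, 0.1279]
eef_rot: [-180.0, -0.0, 2.6]
contact_force: [-0.2, -0.1, -2.6]
gripper_width: 0.0216
```

```bash
python3 - <<'E'
from h import *
s=st();a=r.capture("side");cv2.imwrite("pics/c5.png",cv2.resize(a[190:290,190:350],(800,500),interpolation=cv2.INTER_CUBIC))
t=np.array(s["tcp_pos"]);yw=np.radians(s["eef_rot"][2])
for th in(.4,.47,.55):
    P=t+[0,0,.0166]+.254*np.array([np.cos(th)*np.cos(yw),np.cos(th)*np.sin(yw),-np.sin(th)]);print(th,P.round(4),(proj("side",P)[0]-[190,190])*5)
E
```

```text
{'time_s': 10.5, 'tcp_pos': [0.4512, 0.0044, 0.1279], 'eef_rot': [-179.9955, -0.0351, 2.5993], 'contact_force': [-0.1843, -0.0743, -2.5753], 'moment': [-0.0346, 0.1667, 0.0046], 'gripper_width': 0.0216}
0.4 [0.6849 0.0151 0.0456] [205.13929349 294.80065558]
0.47 [0.6774 0.0147 0.0294] [225.54633846 322.57254018]
0.55 [0.6675 0.0143 0.0117] [251.34482123 352.15523528]
```

View pics/c5.png

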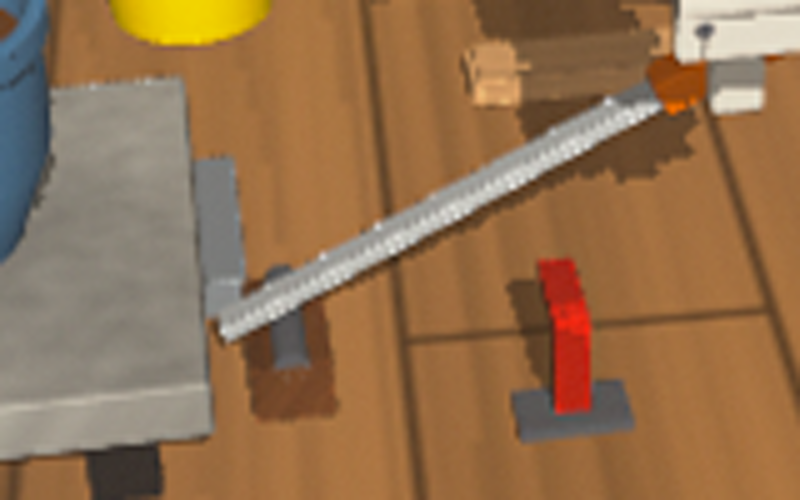

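Request:
servo_tool(
  targets=[
    {"dx":0.2,"dy":0.01,"dz":-0.1,"spin":0,"grip":0},
    {"dx":0.4,"dy":0.02,"dz":-0.2,"spin":0,"grip":0},
    {"dx":0.6,"dy":0.03,"dz":-0.3,"spin":0,"grip":0},
    {"dx":0.8,"dy":0.04,"dz":-0.4,"spin":0,"grip":0},
    {"dx":1.0,"dy":0.05,"dz":-0.5,"spin":0,"grip":0},
    {"dx":1.2,"dy":0.05,"dz":-0.6,"spin":0,"grip":0},
    {"dx":1.3,"dy":0.06,"dz":-0.65,"spin":0,"grip":0},
    {"dx":1.4,"dy":0.06,"dz":-0.7,"spin":0,"grip":0},
    {"dx":1.4,"dy":0.06,"dz":-0.7,"spin":0,"grip":0},
    {"dx":1.4,"dy":0.06,"dz":-0.7,"spin":0,"grip":0},
  ],
)

```text
time_s: 11.38
tcp_pos: [0.4652, 0.005, 0.1206]
eef_rot: [-180.0, -0.0, 2.6]
contact_force: [1.0, -0.2, -2.2]
gripper_width: 0.0215
```

```bash
python3 - <<'E'
from h import *
s=st()
E
```

```text
{'time_s': 11.3833, 'tcp_pos': [0.4652, 0.005, 0.1206], 'eef_rot': [-179.9948, -0.0304, 2.5919], 'contact_force': [1.0112, -0.1567, -2.2299], 'moment': [-0.0719, 0.0162, -0.0583], 'gripper_width': 0.0215}
```

Request:
servo_tool(
  targets=[
    {"dx":0.2,"dy":0.01,"dz":-0.09,"spin":0,"grip":0},
    {"dx":0.4,"dy":0.02,"dz":-0.18,"spin":0,"grip":0},
    {"dx":0.6,"dy":0.03,"dz":-0.27,"spin":0,"grip":0},
    {"dx":0.8,"dy":0.04,"dz":-0.36,"spin":0,"grip":0},
    {"dx":1.0,"dy":0.05,"dz":-0.45,"spin":0,"grip":0},
    {"dx":1.2,"dy":0.05,"dz":-0.54,"spin":0,"grip":0},
    {"dx":1.2,"dy":0.05,"dz":-0.54,"spin":0,"grip":0},
    {"dx":1.2,"dy":0.05,"dz":-0.54,"spin":0,"grip":0},
    {"dx":1.2,"dy":0.05,"dz":-0.54,"spin":0,"grip":0},
    {"dx":1.2,"dy":0.05,"dz":-0.54,"spin":0,"grip":0},
  ],
)

```text
time_s: 12.22
tcp_pos: [0.477, 0.0055, 0.1152]
eef_rot: [-180.0, -0.0, 2.6]
contact_force: [0.6, 0.9, -3.7]
gripper_width: 0.0218
```

```bash
python3 - <<'E'
from h import *
s=st();a=r.capture("side");cv2.imwrite("pics/c6.png",cv2.resize(a[190:290,190:350],(800,500),interpolation=cv2.INTER_CUBIC))
E
```

```text
{'time_s': 12.2167, 'tcp_pos': [0.477, 0.0055, 0.1152], 'eef_rot': [-179.9964, -0.0184, 2.5913], 'contact_force': [0.6449, 0.8797, -3.6986], 'moment': [-0.0899, 0.0488, -0.0201], 'gripper_width': 0.0218}
```

View pics/c6.png

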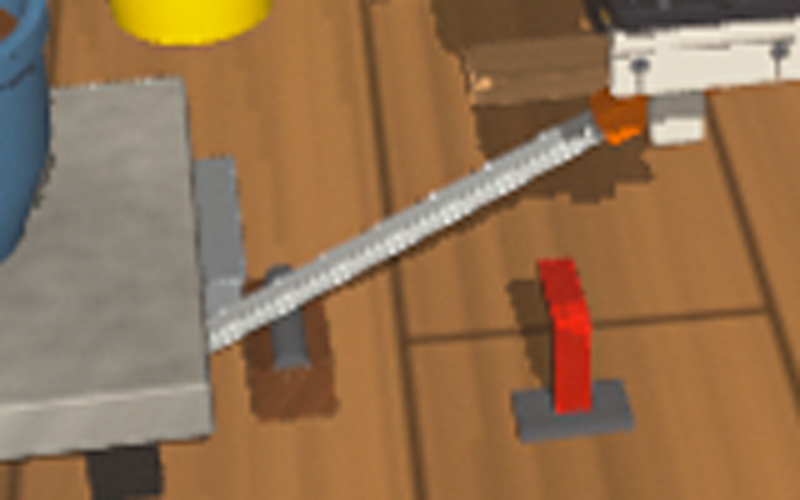

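Request:
servo_tool(
  targets=[
    {"dx":0,"dy":0,"dz":0,"spin":0,"grip":0},
    {"dx":-0.3,"dy":-0.01,"dz":-0.6,"spin":0,"grip":0},
    {"dx":-0.6,"dy":-0.03,"dz":-1.26,"spin":0,"grip":0},
    {"dx":-0.9,"dy":-0.04,"dz":-1.9,"spin":0,"grip":0},
    {"dx":-1.2,"dy":-0.05,"dz":-2.5,"spin":0,"grip":0},
    {"dx":-1.45,"dy":-0.06,"dz":-3.1,"spin":0,"grip":0},
    {"dx":-1.65,"dy":-0.07,"dz":-3.7,"spin":0,"grip":0},
    {"dx":-1.9,"dy":-0.08,"dz":-4.4,"spin":0,"grip":0},
    {"dx":-2.06,"dy":-0.09,"dz":-5.06,"spin":0,"grip":0},
    {"dx":-2.06,"dy":-0.09,"dz":-5.06,"spin":0,"grip":0},
  ],
  squeeze=20,
)

```text
time_s: 13.1
tcp_pos: [0.4572, 0.005, 0.0638]
eef_rot: [-180.0, -0.1, 2.6]
contact_force: [5.2, -0.1, 1.7]
gripper_width: 0.0217
```

```bash
python3 - <<'E'
from h import *
s=st();a=r.capture("side");cv2.imwrite("pics/c7.png",cv2.resize(a[170:310,120:350],(800,487),interpolation=cv2.INTER_CUBIC))
r.capture("scene")
for c in("side",):
    d=r.cut_out("bar",c)[0];p=np.argwhere(d["mask"])[:,::-1].astype(float);m=p.mean(0);v=np.linalg.svd(p-m,full_matrices=False)[2][0];print(d["p"],d["extent"],np.degrees(np.arctan(v[1]/v[0])))
# predicted slope in side
t=np.array(s["tcp_pos"]);yw=np.radians(s["eef_rot"][2])
for th in(.1,.2,.3,.4):
    q=[proj("side",t+[0,0,.0166]+L*np.array([np.cos(th)*np.cos(yw),np.cos(th)*np.sin(yw),-np.sin(th)]))[0] for L in(.05,.2)];w=q[1]-q[0];print(th,np.degrees(np.arctan(w[1]/w[0])))
E
```

```text
{'time_s': 13.1, 'tcp_pos': [0.4572, 0.005, 0.0638], 'eef_rot': [-179.98, -0.1091, 2.6245], 'contact_force': [5.166, -0.0867, 1.7183], 'moment': [-0.1235, -2.209, -0.0554], 'gripper_width': 0.0217}
0.7 [228.4, 224.2, 328.4, 258.4] -15.665505250696508
0.1 -10.90879644978776
0.2 -15.663400440291921
0.3 -20.38019256554626
0.4 -25.089756615137077
```

Request:
servo_tool(
  targets=[
    {"dx":-0.1,"dy":0,"dz":-0.6,"spin":0,"grip":0},
    {"dx":-0.2,"dy":-0.01,"dz":-1.2,"spin":0,"grip":0},
    {"dx":-0.3,"dy":-0.01,"dz":-1.8,"spin":0,"grip":0},
    {"dx":-0.4,"dy":-0.02,"dz":-2.4,"spin":0,"grip":0},
    {"dx":-0.45,"dy":-0.02,"dz":-3,"spin":0,"grip":0},
    {"dx":-0.5,"dy":-0.02,"dz":-3.5,"spin":0,"grip":0},
    {"dx":-0.5,"dy":-0.02,"dz":-3.9,"spin":0,"grip":0},
    {"dx":-0.5,"dy":-0.02,"dz":-4.2,"spin":0,"grip":0},
    {"dx":-0.5,"dy":-0.02,"dz":-4.3,"spin":0,"grip":0},
    {"dx":-0.5,"dy":-0.02,"dz":-4.3,"spin":0,"grip":0},
  ],
)

```text
time_s: 14.08
tcp_pos: [0.4512, 0.0043, 0.0211]
eef_rot: [180.0, 0.0, 2.6]
contact_force: [2.3, 0.3, 7.1]
gripper_width: 0.0218
```

```bash
cat > ang.py <<'E'
from h import *
s=st();a=r.capture("side");np.save("pics/last.npy",a)
d=r.cut_out("bar","side")[0];p=np.argwhere(d["mask"])[:,::-1].astype(float);m=p.mean(0);v=np.linalg.svd(p-m,full_matrices=False)[2][0];print(d["p"],d["extent"],np.degrees(np.arctan(v[1]/v[0])))
t=np.array(s["tcp_pos"]);yw=np.radians(s["eef_rot"][2])
for th in(-.1,0,.1):
    q=[proj("side",t+[0,0,.0166]+L*np.array([np.cos(th)*np.cos(yw),np.cos(th)*np.sin(yw),-np.sin(th)]))[0] for L in(.05,.2)];w=q[1]-q[0];print(th,np.degrees(np.arctan(w[1]/w[0])))
E
python3 ang.py
```

```text
{'time_s': 14.0833, 'tcp_pos': [0.4512, 0.0043, 0.0211], 'eef_rot': [179.9844, 0.023, 2.6017], 'contact_force': [2.3209, 0.3463, 7.1433], 'moment': [0.0476, -1.3206, 0.012], 'gripper_width': 0.0218}
0.67 [228.1, 237.4, 324.1, 258.7] -5.960201714396556
-0.1 -1.4775986643848225
0 -6.30312298774274
0.1 -11.028273019142011
```

Request:
servo_tool(
  targets=[
    {"dx":0,"dy":0.4,"dz":-0.1,"spin":-0.02,"grip":0},
    {"dx":0,"dy":0.8,"dz":-0.1,"spin":-0.04,"grip":0},
    {"dx":0,"dy":1.2,"dz":-0.1,"spin":-0.06,"grip":0},
    {"dx":0,"dy":1.6,"dz":-0.1,"spin":-0.08,"grip":0},
    {"dx":0.02,"dy":2.0,"dz":-0.1,"spin":-0.1,"grip":0},
    {"dx":0.05,"dy":2.4,"dz":-0.1,"spin":-0.12,"grip":0},
    {"dx":0.08,"dy":2.8,"dz":-0.1,"spin":-0.14,"grip":0},
    {"dx":0.12,"dy":3.2,"dz":-0.1,"spin":-0.16,"grip":0},
    {"dx":0.16,"dy":3.6,"dz":-0.1,"spin":-0.18,"grip":0},
    {"dx":0.16,"dy":3.6,"dz":-0.1,"spin":-0.18,"grip":0},
  ],
)

```text
time_s: 15.02
tcp_pos: [0.452, 0.0404, 0.02]
eef_rot: [179.9, 0.1, -7.7]
contact_force: [-0.2, 2.1, 6.9]
gripper_width: 0.0223
```

```bash
python3 ang.py; python3 -c "
import numpy as np,cv2
a=np.load('pics/last.npy');cv2.imwrite('pics/c8.png',cv2.resize(a[170:310,120:350],(800,487),interpolation=cv2.INTER_CUBIC))"
```

```text
{'time_s': 15.0167, 'tcp_pos': [0.452, 0.0404, 0.02], 'eef_rot': [179.9298, 0.0943, -7.7202], 'contact_force': [-0.2384, 2.0966, 6.9266], 'moment': [0.8335, -0.2895, 0.5102], 'gripper_width': 0.0223}
0.62 [228.9, 247.3, 319.4, 257.2] 0.0458900600824607
-0.1 4.291549112760202
0 -0.3948414960073042
0.1 -5.0615293667789
```

View pics/c8.png

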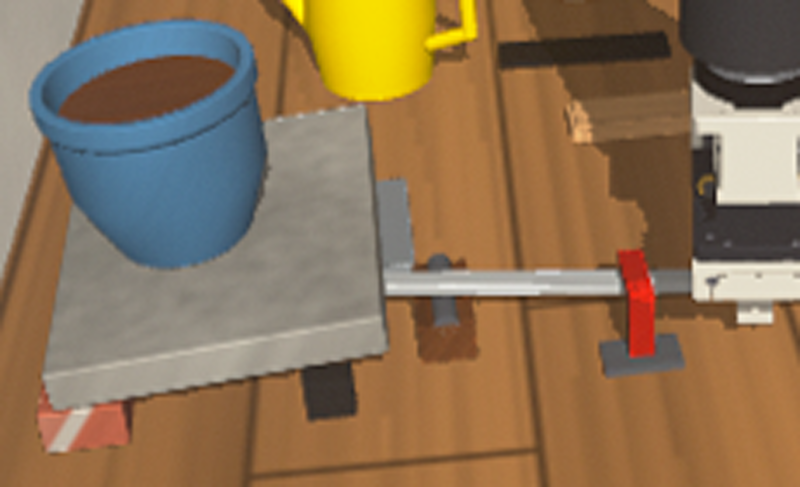

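Request:
servo_tool(
  targets=[
    {"dx":0,"dy":0,"dz":0.2,"spin":0,"grip":0},
    {"dx":0,"dy":0,"dz":0.4,"spin":0,"grip":0},
    {"dx":0,"dy":0,"dz":0.4,"spin":0,"grip":0},
    {"dx":0,"dy":0,"dz":0.4,"spin":0,"grip":60},
    {"dx":0,"dy":0,"dz":0.4,"spin":0,"grip":60},
    {"dx":0,"dy":0,"dz":0.4,"spin":0,"grip":60},
    {"dx":0,"dy":0,"dz":0.4,"spin":0,"grip":60},
    {"dx":0,"dy":0,"dz":0.4,"spin":0,"grip":60},
    {"dx":0,"dy":0,"dz":0.4,"spin":0,"grip":60},
    {"dx":0,"dy":0,"dz":0.4,"spin":0,"grip":60},
  ],
)

```text
time_s: 15.95
tcp_pos: [0.4527, 0.0402, 0.0245]
eef_rot: [180.0, 0.0, -7.7]
contact_force: [-0.5, 0.7, 0.2]
gripper_width: 0.052
```

Request:
servo_tool(
  targets=[
    {"dx":0,"dy":0,"dz":1.5,"spin":0,"grip":60},
    {"dx":0,"dy":0,"dz":4,"spin":0,"grip":60},
    {"dx":0,"dy":0,"dz":7,"spin":0,"grip":60},
    {"dx":0,"dy":0,"dz":10,"spin":0,"grip":60},
    {"dx":0,"dy":-3,"dz":12,"spin":0.02,"grip":80},
    {"dx":0,"dy":-6.5,"dz":12,"spin":0.04,"grip":80},
    {"dx":0,"dy":-10,"dz":12,"spin":0.06,"grip":80},
    {"dx":0,"dy":-14,"dz":12,"spin":0.08,"grip":80},
    {"dx":0,"dy":-18,"dz":12,"spin":0.11,"grip":80},
    {"dx":0,"dy":-21,"dz":12,"spin":0.14,"grip":80},
  ],
)

```text
time_s: 16.78
tcp_pos: [0.4524, -0.172, 0.1447]
eef_rot: [180.0, -0.0, 0.4]
contact_force: [0.5, 0.1, 0.3]
gripper_width: 0.0702
```

```bash
cat > wl.py <<'E'
from h import *
import sys
st();cal=r.get_calibration("wrist");im=r.capture("wrist");np.savez("pics/wl.npz",im=im,K=cal["K"],T=cal["extrinsics"])
for d in r.cut_out("shim","wrist")[:2]:
    p=np.argwhere(d["mask"])[:,::-1]
    o=np.array([onz("wrist",u,.015,cal)[:2] for u in p[::4]]).astype(np.float32);c=cv2.minAreaRect(o*1000);print(d["p"],d["extent"],np.round(c[0],1),np.round(c[1],1),c[2],cv2.boxPoints(c).round(0).tolist())
E
python3 wl.py; python3 - <<'E'
from h import *
im=r.capture("side")
for n in("bar","catch","slab_edge"):
    L=r.cut_out(n,"side")
    if L: print(n,L[0]["p"],L[0]["extent"])
E
```

```text
{'time_s': 16.7833, 'tcp_pos': [0.4524, -0.172, 0.1447], 'eef_rot': [179.9972, -0.019, 0.3687], 'contact_force': [0.5332, 0.1047, 0.3192], 'moment': [-0.0086, -0.1194, 0.0005], 'gripper_width': 0.0702}
0.69 [57.1, 2.3, 107.2, 283.6] [536.9  49.7] [ 37.2 269.9] 80.26972961425781 [[401.0, 54.0], [667.0, 9.0], [673.0, 45.0], [407.0, 91.0]]
0.56 [369.4, 116.2, 419.1, 284.3] [ 478.6 -228.1] [138.6  41. ] 1.5785613059997559 [[409.0, -210.0], [410.0, -251.0], [548.0, -247.0], [547.0, -206.0]]
bar 0.67 [231.3, 240.2, 356.3, 259.0]
catch 0.64 [295.6, 241.0, 317.1, 278.1]
slab_edge 0.8 [128.1, 176.3, 228.6, 288.3]
```

Request:
servo_tool(
  targets=[
    {"dx":-1.2,"dy":-3,"dz":0,"spin":0.01,"grip":80},
    {"dx":-2.4,"dy":-5.8,"dz":-1,"spin":0.021,"grip":80},
    {"dx":-2.4,"dy":-5.8,"dz":-4,"spin":0.021,"grip":80},
    {"dx":-2.4,"dy":-5.8,"dz":-8,"spin":0.021,"grip":80},
    {"dx":-2.4,"dy":-5.8,"dz":-11,"spin":0.021,"grip":80},
    {"dx":-2.4,"dy":-5.8,"dz":-13,"spin":0.021,"grip":80},
    {"dx":-2.4,"dy":-5.8,"dz":-14.1,"spin":0.021,"grip":80},
    {"dx":-2.4,"dy":-5.8,"dz":-14.1,"spin":0.021,"grip":80},
    {"dx":-2.4,"dy":-5.8,"dz":-14.1,"spin":0.021,"grip":80},
    {"dx":-2.4,"dy":-5.8,"dz":-14.1,"spin":0.021,"grip":80},
  ],
)

```text
time_s: 17.92
tcp_pos: [0.4295, -0.2269, 0.004]
eef_rot: [180.0, -0.0, 1.6]
contact_force: [0.4, -0.8, 0.4]
gripper_width: 0.0701
```

Request:
servo_tool(
  targets=[
    {"dx":0,"dy":0,"dz":0,"spin":0,"grip":0},
    {"dx":0,"dy":0,"dz":0,"spin":0,"grip":0},
    {"dx":0,"dy":0,"dz":0,"spin":0,"grip":0},
    {"dx":0,"dy":0,"dz":0,"spin":0,"grip":0},
    {"dx":0,"dy":0,"dz":0,"spin":0,"grip":0},
    {"dx":0,"dy":0,"dz":0,"spin":0,"grip":0},
    {"dx":0,"dy":0,"dz":0,"spin":0,"grip":0},
    {"dx":0,"dy":0,"dz":0,"spin":0,"grip":0},
    {"dx":0,"dy":0,"dz":0,"spin":0,"grip":0},
    {"dx":0,"dy":0,"dz":0,"spin":0,"grip":0},
  ],
  squeeze=25,
)

```text
time_s: 18.75
tcp_pos: [0.429, -0.2277, 0.0038]
eef_rot: [180.0, -0.0, 1.5]
contact_force: [-1.5, 1.1, 6.0]
gripper_width: 0.0401
```

Request:
servo_tool(
  targets=[
    {"dx":0,"dy":0,"dz":1.5,"spin":0,"grip":0},
    {"dx":0,"dy":0,"dz":3.5,"spin":0,"grip":0},
    {"dx":1.5,"dy":2.5,"dz":4,"spin":0.005,"grip":0},
    {"dx":3.5,"dy":5,"dz":4,"spin":0.01,"grip":0},
    {"dx":6,"dy":7.5,"dz":4,"spin":0.015,"grip":0},
    {"dx":8.5,"dy":10,"dz":4,"spin":0.018,"grip":0},
    {"dx":10.5,"dy":12.2,"dz":4,"spin":0.018,"grip":0},
    {"dx":12,"dy":13.1,"dz":4,"spin":0.018,"grip":0},
    {"dx":12.3,"dy":13.15,"dz":4,"spin":0.018,"grip":0},
    {"dx":12.3,"dy":13.15,"dz":4,"spin":0.018,"grip":0},
  ],
)

```text
time_s: 19.58
tcp_pos: [0.5524, -0.0954, 0.0429]
eef_rot: [180.0, 0.0, 2.6]
contact_force: [0.1, -0.8, -0.4]
gripper_width: 0.0396
```

```bash
python3 - <<'E'
from h import *
s=st();cal=r.get_calibration("wrist");im=r.capture("wrist");np.savez("pics/w9.npz",im=im,K=cal["K"],T=cal["extrinsics"])
zz=s["tcp_pos"][2]-.0038
for d in r.cut_out("shim","wrist")[:2]:
    p=np.argwhere(d["mask"])[:,::-1]
    o=np.array([onz("wrist",u,zz+.015,cal)[:2] for u in p[::4]]).astype(np.float32);c=cv2.minAreaRect(o*1000);print(d["p"],d["extent"],cv2.boxPoints(c).round(0).tolist())
P=np.array([(.688,-.035,0)])
c,sn=np.cos(.045),np.sin(.045)
W=lambda p:np.array([.688+c*p[0]-sn*p[1],-.035+sn*p[0]+c*p[1],p[2]])
for q in((-.02,0,.02),(-.02,-.11,.02),(0,-.13,.071),(0,0,.071),(-.02,-.035,.06),(-.02,-.075,.06)):print(q,proj("wrist",W(q),cal)[0].round(0))
cv2.imwrite("pics/c9.png",cv2.resize(im[0:300,120:520],(800,600)))
E
```

```text
{'time_s': 19.5833, 'tcp_pos': [0.5524, -0.0954, 0.0429], 'eef_rot': [179.9989, 0.0364, 2.5994], 'contact_force': [0.0972, -0.7622, -0.4297], 'moment': [-0.0329, 0.0674, -0.0018], 'gripper_width': 0.0396}
0.92 [277.9, 30.2, 375.8, 349.6] [[533.0, -76.0], [533.0, -115.0], [672.0, -113.0], [671.0, -73.0]]
0.55 [625.7, 41.4, 640.0, 131.6] [[652.0, -254.0], [700.0, -254.0], [700.0, -241.0], [652.0, -241.0]]
(-0.02, 0, 0.02) [212.  56.]
(-0.02, -0.11, 0.02) [435.  56.]
(0, -0.13, 0.071) [518.  -8.]
(0, 0, 0.071) [177. -19.]
(-0.02, -0.035, 0.06) [271.  28.]
(-0.02, -0.075, 0.06) [377.  28.]
```

View pics/c9.png

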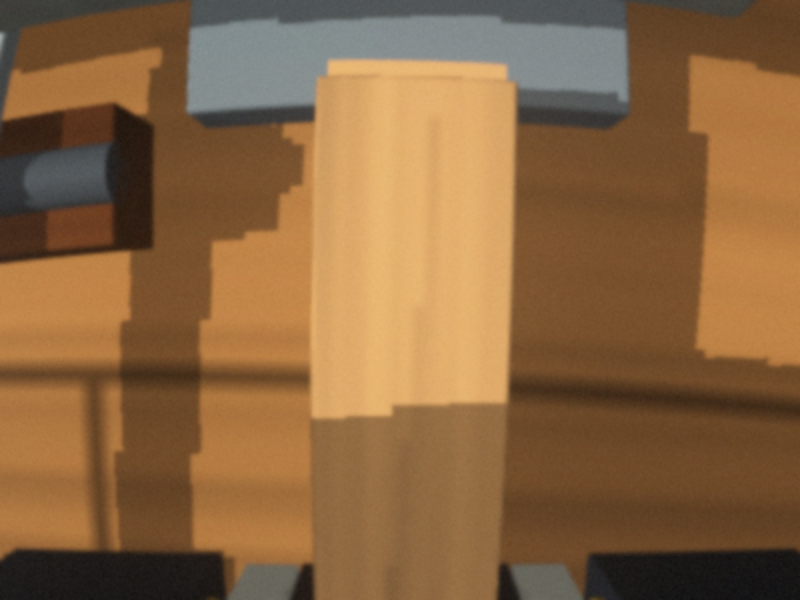

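Request:
servo_tool(
  targets=[
    {"dx":0,"dy":0,"dz":-0.6,"spin":0,"grip":0},
    {"dx":0,"dy":0,"dz":-1.2,"spin":0,"grip":0},
    {"dx":0,"dy":0,"dz":-1.6,"spin":0,"grip":0},
    {"dx":0,"dy":0,"dz":-1.85,"spin":0,"grip":0},
    {"dx":0.4,"dy":0.02,"dz":-1.85,"spin":0,"grip":0},
    {"dx":1.0,"dy":0.04,"dz":-1.85,"spin":0,"grip":0},
    {"dx":1.8,"dy":0.08,"dz":-1.85,"spin":0,"grip":0},
    {"dx":2.6,"dy":0.12,"dz":-1.85,"spin":0,"grip":0},
    {"dx":3.4,"dy":0.15,"dz":-1.85,"spin":0,"grip":0},
    {"dx":3.4,"dy":0.15,"dz":-1.85,"spin":0,"grip":0},
  ],
)

```text
time_s: 20.52
tcp_pos: [0.5883, -0.0945, 0.0253]
eef_rot: [180.0, -0.1, 2.6]
contact_force: [-0.0, -0.2, -1.1]
gripper_width: 0.04
```

Request:
servo_tool(
  targets=[
    {"dx":0.3,"dy":0.01,"dz":0,"spin":0,"grip":0},
    {"dx":0.6,"dy":0.03,"dz":0,"spin":0,"grip":0},
    {"dx":0.9,"dy":0.04,"dz":0,"spin":0,"grip":0},
    {"dx":1.2,"dy":0.05,"dz":0,"spin":0,"grip":0},
    {"dx":1.5,"dy":0.07,"dz":0,"spin":0,"grip":0},
    {"dx":1.8,"dy":0.08,"dz":0,"spin":0,"grip":0},
    {"dx":2.0,"dy":0.09,"dz":0,"spin":0,"grip":0},
    {"dx":2.0,"dy":0.09,"dz":0,"spin":0,"grip":0},
    {"dx":2.0,"dy":0.09,"dz":0,"spin":0,"grip":0},
    {"dx":2.0,"dy":0.09,"dz":0,"spin":0,"grip":0},
  ],
)

```text
time_s: 21.35
tcp_pos: [0.6057, -0.0937, 0.025]
eef_rot: [-180.0, 0.0, 2.5]
contact_force: [-0.2, -0.0, -0.7]
gripper_width: 0.0398
```

```bash
python3 -c "
from h import *
st()"
```

```text
{'time_s': 21.35, 'tcp_pos': [0.6057, -0.0937, 0.025], 'eef_rot': [-179.9982, 0.0145, 2.5284], 'contact_force': [-0.2164, -0.0186, -0.7388], 'moment': [-0.072, 0.0793, -0.0578], 'gripper_width': 0.0398}
```

Request:
servo_tool(
  targets=[
    {"dx":0.2,"dy":0.01,"dz":0,"spin":0,"grip":0},
    {"dx":0.4,"dy":0.02,"dz":0,"spin":0,"grip":0},
    {"dx":0.6,"dy":0.03,"dz":0,"spin":0,"grip":0},
    {"dx":0.8,"dy":0.04,"dz":0,"spin":0,"grip":0},
    {"dx":1.0,"dy":0.05,"dz":0,"spin":0,"grip":0},
    {"dx":1.0,"dy":0.05,"dz":0,"spin":0,"grip":0},
    {"dx":1.0,"dy":0.05,"dz":0,"spin":0,"grip":0},
    {"dx":1.0,"dy":0.05,"dz":0,"spin":0,"grip":0},
    {"dx":1.0,"dy":0.05,"dz":0,"spin":0,"grip":0},
    {"dx":1.0,"dy":0.05,"dz":0,"spin":0,"grip":0},
  ],
)

```text
time_s: 22.18
tcp_pos: [0.6158, -0.0933, 0.0251]
eef_rot: [180.0, 0.0, 2.5]
contact_force: [0.4, 0.5, -0.2]
gripper_width: 0.0396
```

Request:
servo_tool(
  targets=[
    {"dx":0.1,"dy":0,"dz":0,"spin":0,"grip":0},
    {"dx":0.2,"dy":0.01,"dz":0,"spin":0,"grip":0},
    {"dx":0.3,"dy":0.01,"dz":0,"spin":0,"grip":0},
    {"dx":0.3,"dy":0.01,"dz":0,"spin":0,"grip":0},
    {"dx":0.3,"dy":0.01,"dz":0,"spin":0,"grip":0},
    {"dx":0.3,"dy":0.01,"dz":0,"spin":0,"grip":0},
    {"dx":0.3,"dy":0.01,"dz":0,"spin":0,"grip":0},
    {"dx":0.3,"dy":0.01,"dz":0,"spin":0,"grip":0},
    {"dx":0.3,"dy":0.01,"dz":0,"spin":0,"grip":0},
    {"dx":0.3,"dy":0.01,"dz":0,"spin":0,"grip":0},
  ],
)

```text
time_s: 23.02
tcp_pos: [0.6188, -0.0931, 0.0251]
eef_rot: [180.0, 0.0, 2.5]
contact_force: [0.3, -0.1, -0.2]
gripper_width: 0.0401
```

```bash
python3 -c "
from h import *
st()"
```

```text
{'time_s': 23.0167, 'tcp_pos': [0.6188, -0.0931, 0.0251], 'eef_rot': [179.9988, 0.0016, 2.5346], 'contact_force': [0.2839, -0.1249, -0.1797], 'moment': [0.0056, 0.0594, 0.0209], 'gripper_width': 0.0401}
```

Request:
servo_tool(
  targets=[
    {"dx":0.1,"dy":0,"dz":0,"spin":0,"grip":0},
    {"dx":0.2,"dy":0.01,"dz":0,"spin":0,"grip":0},
    {"dx":0.3,"dy":0.01,"dz":0,"spin":0,"grip":0},
    {"dx":0.3,"dy":0.01,"dz":0,"spin":0,"grip":0},
    {"dx":0.3,"dy":0.01,"dz":0,"spin":0,"grip":0},
    {"dx":0.3,"dy":0.01,"dz":0,"spin":0,"grip":0},
    {"dx":0.3,"dy":0.01,"dz":0,"spin":0,"grip":0},
    {"dx":0.3,"dy":0.01,"dz":0,"spin":0,"grip":0},
    {"dx":0.3,"dy":0.01,"dz":0,"spin":0,"grip":0},
    {"dx":0.3,"dy":0.01,"dz":0,"spin":0,"grip":0},
  ],
)

```text
time_s: 23.85
tcp_pos: [0.6219, -0.093, 0.0251]
eef_rot: [-180.0, -0.0, 2.5]
contact_force: [-0.8, 0.1, -0.5]
gripper_width: 0.0396
```

Request:
servo_tool(
  targets=[
    {"dx":0.1,"dy":0,"dz":0,"spin":0,"grip":0},
    {"dx":0.2,"dy":0.01,"dz":0,"spin":0,"grip":0},
    {"dx":0.2,"dy":0.01,"dz":0,"spin":0,"grip":0},
    {"dx":0.2,"dy":0.01,"dz":0,"spin":0,"grip":0},
    {"dx":0.2,"dy":0.01,"dz":0,"spin":0,"grip":0},
    {"dx":0.2,"dy":0.01,"dz":0,"spin":0,"grip":0},
    {"dx":0.2,"dy":0.01,"dz":0,"spin":0,"grip":0},
    {"dx":0.2,"dy":0.01,"dz":0,"spin":0,"grip":0},
    {"dx":0.2,"dy":0.01,"dz":0,"spin":0,"grip":0},
    {"dx":0.2,"dy":0.01,"dz":0,"spin":0,"grip":0},
  ],
)

```text
time_s: 24.68
tcp_pos: [0.6238, -0.0929, 0.0251]
eef_rot: [180.0, 0.0, 2.5]
contact_force: [-0.6, -0.1, -1.2]
gripper_width: 0.0398
```

```bash
python3 -c "
from h import *
st()"
```

```text
{'time_s': 24.6833, 'tcp_pos': [0.6238, -0.0929, 0.0251], 'eef_rot': [179.9986, 0.0016, 2.5353], 'contact_force': [-0.5775, -0.0612, -1.2349], 'moment': [-0.056, 0.0433, 0.0805], 'gripper_width': 0.0398}
```

Request:
servo_tool(
  targets=[
    {"dx":0.1,"dy":0,"dz":0,"spin":0,"grip":0},
    {"dx":0.2,"dy":0.01,"dz":0,"spin":0,"grip":0},
    {"dx":0.3,"dy":0.01,"dz":0,"spin":0,"grip":0},
    {"dx":0.3,"dy":0.01,"dz":0,"spin":0,"grip":0},
    {"dx":0.3,"dy":0.01,"dz":0,"spin":0,"grip":0},
    {"dx":0.3,"dy":0.01,"dz":0,"spin":0,"grip":0},
    {"dx":0.3,"dy":0.01,"dz":0,"spin":0,"grip":0},
    {"dx":0.3,"dy":0.01,"dz":0,"spin":0,"grip":0},
    {"dx":0.3,"dy":0.01,"dz":0,"spin":0,"grip":0},
    {"dx":0.3,"dy":0.01,"dz":0,"spin":0,"grip":0},
  ],
)

```text
time_s: 25.52
tcp_pos: [0.6266, -0.0929, 0.025]
eef_rot: [-180.0, 0.0, 2.5]
contact_force: [-2.0, -0.6, -0.4]
gripper_width: 0.0401
```

Request:
servo_tool(
  targets=[
    {"dx":0.1,"dy":0,"dz":0,"spin":0,"grip":0},
    {"dx":0.2,"dy":0.01,"dz":0,"spin":0,"grip":0},
    {"dx":0.2,"dy":0.01,"dz":0,"spin":0,"grip":0},
    {"dx":0.2,"dy":0.01,"dz":0,"spin":0,"grip":0},
    {"dx":0.2,"dy":0.01,"dz":0,"spin":0,"grip":0},
    {"dx":0.2,"dy":0.01,"dz":0,"spin":0,"grip":0},
    {"dx":0.2,"dy":0.01,"dz":0,"spin":0,"grip":0},
    {"dx":0.2,"dy":0.01,"dz":0,"spin":0,"grip":0},
    {"dx":0.2,"dy":0.01,"dz":0,"spin":0,"grip":0},
    {"dx":0.2,"dy":0.01,"dz":0,"spin":0,"grip":0},
  ],
)

```text
time_s: 26.35
tcp_pos: [0.6288, -0.0928, 0.025]
eef_rot: [-180.0, 0.0, 2.5]
contact_force: [-3.9, -0.8, -0.2]
gripper_width: 0.0397
```

```bash
python3 -c "
from h import *
st()
r.capture('side');st();r.capture('side');st()"
```

```text
{'time_s': 26.35, 'tcp_pos': [0.6288, -0.0928, 0.025], 'eef_rot': [-179.9988, 0.0054, 2.5279], 'contact_force': [-3.8669, -0.773, -0.153], 'moment': [-0.1157, 1.3529, 0.0402], 'gripper_width': 0.0397}
{'time_s': 26.4, 'tcp_pos': [0.6289, -0.0928, 0.0251], 'eef_rot': [179.9999, 0.0004, 2.5315], 'contact_force': [-3.7574, -0.8614, -0.6027], 'moment': [-0.1628, 1.3662, 0.0305], 'gripper_width': 0.0398}
{'time_s': 26.45, 'tcp_pos': [0.6288, -0.0928, 0.0251], 'eef_rot': [179.9988, 0.0037, 2.532], 'contact_force': [-3.5727, -0.3008, -0.8712], 'moment': [-0.1698, 1.4078, 0.0459], 'gripper_width': 0.0399}
```

Request:
servo_tool(
  targets=[
    {"dx":0.05,"dy":0,"dz":0,"spin":0,"grip":0},
    {"dx":0.1,"dy":0,"dz":0,"spin":0,"grip":0},
    {"dx":0.15,"dy":0.01,"dz":0,"spin":0,"grip":0},
    {"dx":0.15,"dy":0.01,"dz":0,"spin":0,"grip":0},
    {"dx":0.15,"dy":0.01,"dz":0,"spin":0,"grip":0},
    {"dx":0.15,"dy":0.01,"dz":-0.04,"spin":0,"grip":0},
    {"dx":0.15,"dy":0.01,"dz":-0.08,"spin":0,"grip":0},
    {"dx":0.15,"dy":0.01,"dz":-0.1,"spin":0,"grip":0},
    {"dx":0.15,"dy":0.01,"dz":-0.1,"spin":0,"grip":0},
    {"dx":0.15,"dy":0.01,"dz":-0.1,"spin":0,"grip":0},
  ],
)

```text
time_s: 27.28
tcp_pos: [0.6304, -0.0927, 0.0241]
eef_rot: [180.0, -0.0, 2.5]
contact_force: [-5.3, -0.7, 0.2]
gripper_width: 0.0397
```

```bash
python3 -c "
from h import *
st()"
```

```text
{'time_s': 27.2833, 'tcp_pos': [0.6304, -0.0927, 0.0241], 'eef_rot': [179.9987, -0.001, 2.5327], 'contact_force': [-5.2598, -0.6598, 0.2075], 'moment': [-0.1944, 1.6622, 0.0241], 'gripper_width': 0.0397}
```

Request:
servo_tool(
  targets=[
    {"dx":0,"dy":0,"dz":0,"spin":0,"grip":70},
    {"dx":0,"dy":0,"dz":0,"spin":0,"grip":70},
    {"dx":0,"dy":0,"dz":0,"spin":0,"grip":70},
    {"dx":0,"dy":0,"dz":0,"spin":0,"grip":70},
    {"dx":0,"dy":0,"dz":0,"spin":0,"grip":70},
    {"dx":0,"dy":0,"dz":0,"spin":0,"grip":70},
    {"dx":0,"dy":0,"dz":2,"spin":0,"grip":70},
    {"dx":-1,"dy":0,"dz":5,"spin":0,"grip":70},
    {"dx":-3,"dy":0,"dz":8,"spin":0,"grip":70},
    {"dx":-5,"dy":1,"dz":11,"spin":-0.02,"grip":70},
  ],
)

```text
time_s: 28.12
tcp_pos: [0.5798, -0.0835, 0.1346]
eef_rot: [180.0, 0.1, 1.3]
contact_force: [0.2, 0.9, 1.5]
gripper_width: 0.0611
```

Request:
servo_tool(
  targets=[
    {"dx":-3,"dy":2,"dz":1,"spin":-0.02,"grip":70},
    {"dx":-6,"dy":4,"dz":2,"spin":-0.04,"grip":70},
    {"dx":-9,"dy":6,"dz":2,"spin":-0.07,"grip":70},
    {"dx":-11,"dy":8.5,"dz":2,"spin":-0.1,"grip":70},
    {"dx":-12.5,"dy":11,"dz":2,"spin":-0.13,"grip":70},
    {"dx":-12.7,"dy":12.3,"dz":2,"spin":-0.16,"grip":70},
    {"dx":-12.7,"dy":12.3,"dz":2,"spin":-0.16,"grip":70},
    {"dx":-12.7,"dy":12.3,"dz":2,"spin":-0.16,"grip":70},
    {"dx":-12.7,"dy":12.3,"dz":2,"spin":-0.16,"grip":70},
    {"dx":-12.7,"dy":12.3,"dz":2,"spin":-0.16,"grip":70},
  ],
)

```text
time_s: 28.95
tcp_pos: [0.4536, 0.0399, 0.154]
eef_rot: [180.0, 0.0, -7.8]
contact_force: [0.7, 1.2, -0.1]
gripper_width: 0.0614
```

```bash
python3 - <<'E'
from h import *
st();cal=r.get_calibration("wrist");im=r.capture("wrist");np.savez("pics/wa.npz",im=im,K=cal["K"],T=cal["extrinsics"])
for n,z in(("bar",.045),("shim",.035)):
  for d in r.cut_out(n,"wrist")[:2]:
    p=np.argwhere(d["mask"])[:,::-1]
    o=np.array([onz("wrist",u,z,cal)[:2] for u in p[::4]]).astype(np.float32);c=cv2.minAreaRect(o*1000);print(n,round(d["p"],2),d["extent"],cv2.boxPoints(c).round(0).tolist())
hsv=cv2.cvtColor(im,cv2.COLOR_BGR2HSV);m=cv2.inRange(hsv,(3,170,120),(14,255,255));p=np.argwhere(m)[:,::-1]
o=np.array([onz("wrist",u,.047,cal)[:2] for u in p]).astype(np.float32);o=o[(o[:,0]>.38)&(o[:,0]<.52)&(o[:,1]>0)&(o[:,1]<.1)];c=cv2.minAreaRect(o*1000);print("orange",len(o),c,cv2.boxPoints(c).round(0).tolist())
E
```

```text
{'time_s': 28.95, 'tcp_pos': [0.4536, 0.0399, 0.154], 'eef_rot': [179.9922, 0.0085, -7.7985], 'contact_force': [0.7404, 1.1711, -0.1149], 'moment': [-0.0298, 0.0381, 0.0189], 'gripper_width': 0.0614}
bar 0.72 [303.9, 0.8, 336.7, 301.4] [[406.0, 35.0], [632.0, 8.0], [634.0, 30.0], [409.0, 57.0]]
shim 0.82 [432.3, 0.0, 488.4, 32.8] [[601.0, -68.0], [602.0, -113.0], [631.0, -113.0], [630.0, -67.0]]
orange 3571 ((456.9023742675781, 50.739166259765625), (125.70304870605469, 92.98763275146484), 2.4345226287841797) [[392.0, 95.0], [396.0, 2.0], [522.0, 7.0], [518.0, 100.0]]
```

Request:
servo_tool(
  targets=[
    {"dx":0,"dy":0.05,"dz":-4,"spin":0.015,"grip":70},
    {"dx":0,"dy":0.05,"dz":-8,"spin":0.015,"grip":70},
    {"dx":0,"dy":0.05,"dz":-11,"spin":0.015,"grip":70},
    {"dx":0,"dy":0.05,"dz":-12.5,"spin":0.015,"grip":70},
    {"dx":0,"dy":0.05,"dz":-12.9,"spin":0.015,"grip":70},
    {"dx":0,"dy":0.05,"dz":-12.9,"spin":0.015,"grip":0},
    {"dx":0,"dy":0.05,"dz":-12.9,"spin":0.015,"grip":0},
    {"dx":0,"dy":0.05,"dz":-12.9,"spin":0.015,"grip":0},
    {"dx":0,"dy":0.05,"dz":-12.9,"spin":0.015,"grip":0},
    {"dx":0,"dy":0.05,"dz":-12.9,"spin":0.015,"grip":0},
  ],
  squeeze=20,
)

```text
time_s: 29.93
tcp_pos: [0.4541, 0.0412, 0.0261]
eef_rot: [-179.9, -0.1, -6.9]
contact_force: [0.2, -0.6, -0.5]
gripper_width: 0.0335
```

Request:
servo_tool(
  targets=[
    {"dx":0,"dy":0,"dz":0,"spin":0,"grip":0},
    {"dx":0,"dy":0,"dz":0,"spin":0,"grip":0},
    {"dx":0,"dy":0,"dz":0,"spin":0,"grip":0},
    {"dx":0,"dy":0,"dz":-0.2,"spin":0,"grip":0},
    {"dx":0,"dy":0,"dz":-0.4,"spin":0,"grip":0},
    {"dx":0,"dy":0,"dz":-0.5,"spin":0,"grip":0},
    {"dx":0,"dy":0,"dz":-0.5,"spin":0,"grip":0},
    {"dx":0,"dy":0,"dz":-0.5,"spin":0,"grip":0},
    {"dx":0,"dy":0,"dz":-0.5,"spin":0,"grip":0},
    {"dx":0,"dy":0,"dz":-0.5,"spin":0,"grip":0},
  ],
)

```text
time_s: 30.77
tcp_pos: [0.4536, 0.0409, 0.0205]
eef_rot: [-180.0, -0.0, -6.9]
contact_force: [-2.4, 0.1, 7.2]
gripper_width: 0.0218
```

```bash
python3 ang.py
```

```text
{'time_s': 30.7667, 'tcp_pos': [0.4536, 0.0409, 0.0205], 'eef_rot': [-179.9912, -0.0299, -6.8998], 'contact_force': [-2.3939, 0.108, 7.2459], 'moment': [-0.3815, 0.5054, 0.036], 'gripper_width': 0.0218}
0.97 [230.6, 248.6, 318.1, 253.3] -0.7777216211580059
-0.1 3.8209488505763534
0 -0.8697506444140913
0.1 -5.535072734381289
```

Request:
servo_tool(
  targets=[
    {"dx":0,"dy":-0.4,"dz":-0.05,"spin":0.02,"grip":0},
    {"dx":0,"dy":-0.8,"dz":-0.05,"spin":0.04,"grip":0},
    {"dx":-0.04,"dy":-1.2,"dz":-0.05,"spin":0.06,"grip":0},
    {"dx":-0.07,"dy":-1.6,"dz":-0.05,"spin":0.08,"grip":0},
    {"dx":-0.1,"dy":-2.0,"dz":-0.05,"spin":0.1,"grip":0},
    {"dx":-0.13,"dy":-2.4,"dz":-0.05,"spin":0.12,"grip":0},
    {"dx":-0.16,"dy":-2.8,"dz":-0.05,"spin":0.14,"grip":0},
    {"dx":-0.18,"dy":-3.2,"dz":-0.05,"spin":0.16,"grip":0},
    {"dx":-0.18,"dy":-3.6,"dz":-0.05,"spin":0.18,"grip":0},
    {"dx":-0.18,"dy":-3.7,"dz":-0.05,"spin":0.185,"grip":0},
  ],
)

```text
time_s: 31.7
tcp_pos: [0.4523, 0.0039, 0.0201]
eef_rot: [-180.0, -0.1, 3.7]
contact_force: [1.3, -0.0, 4.8]
gripper_width: 0.0218
```

```bash
python3 ang.py
```

```text
{'time_s': 31.7, 'tcp_pos': [0.4523, 0.0039, 0.0201], 'eef_rot': [-179.9573, -0.0955, 3.6805], 'contact_force': [1.2741, -0.0371, 4.8485], 'moment': [0.1532, 0.0448, -0.5841], 'gripper_width': 0.0218}
0.97 [230.5, 236.5, 327.0, 256.0] -6.162670703618873
-0.1 -2.1018660857054927
0 -6.936892263448591
0.1 -11.66290826304128
```

Request:
servo_tool(
  targets=[
    {"dx":0.03,"dy":0,"dz":0.4,"spin":0,"grip":0},
    {"dx":0.1,"dy":0,"dz":1,"spin":0,"grip":0},
    {"dx":0.2,"dy":0.01,"dz":1.6,"spin":0,"grip":0},
    {"dx":0.3,"dy":0.01,"dz":2.2,"spin":0,"grip":0},
    {"dx":0.45,"dy":0.02,"dz":2.9,"spin":0,"grip":0},
    {"dx":0.65,"dy":0.03,"dz":3.7,"spin":0,"grip":0},
    {"dx":0.9,"dy":0.04,"dz":4.6,"spin":0,"grip":0},
    {"dx":1.15,"dy":0.05,"dz":5.5,"spin":0,"grip":0},
    {"dx":1.4,"dy":0.06,"dz":6.2,"spin":0,"grip":0},
    {"dx":1.6,"dy":0.07,"dz":6.8,"spin":0,"grip":0},
  ],
)

```text
time_s: 32.63
tcp_pos: [0.4682, 0.0048, 0.0885]
eef_rot: [-180.0, -0.1, 3.7]
contact_force: [-0.6, 0.1, -0.8]
gripper_width: 0.0218
```

```bash
sed -i 's/(-.1,0,.1)/(0,.2,.3,.4)/' ang.py; python3 ang.py
```

```text
{'time_s': 32.6333, 'tcp_pos': [0.4682, 0.0048, 0.0885], 'eef_rot': [-179.982, -0.0514, 3.701], 'contact_force': [-0.6034, 0.0561, -0.8342], 'moment': [-0.0708, 0.1837, 0.0565], 'gripper_width': 0.0218}
0.75 [228.7, 218.4, 321.6, 261.4] -22.731248637606893
0 -6.529391103903771
0.2 -16.223789595707945
0.3 -20.990206738166112
0.4 -25.74223020997495
```

Request:
servo_tool(
  targets=[
    {"dx":0,"dy":0,"dz":0,"spin":0,"grip":0},
    {"dx":0,"dy":0,"dz":0,"spin":0,"grip":0},
    {"dx":-0.9,"dy":-0.05,"dz":0.31,"spin":0,"grip":0},
    {"dx":-1.8,"dy":-0.1,"dz":0.63,"spin":0,"grip":0},
    {"dx":-2.7,"dy":-0.15,"dz":0.95,"spin":0,"grip":0},
    {"dx":-3.6,"dy":-0.2,"dz":1.26,"spin":0,"grip":0},
    {"dx":-4.5,"dy":-0.25,"dz":1.6,"spin":0,"grip":0},
    {"dx":-4.5,"dy":-0.25,"dz":3.5,"spin":0,"grip":0},
    {"dx":-4.5,"dy":-0.2,"dz":5.5,"spin":0,"grip":0},
    {"dx":-4.5,"dy":-0.2,"dz":7,"spin":0,"grip":0},
  ],
  squeeze=50,
)

```text
time_s: 33.57
tcp_pos: [0.4218, 0.0025, 0.1592]
eef_rot: [-180.0, -0.1, 3.7]
contact_force: [0.8, -0.2, -1.8]
gripper_width: 0.0221
```

```bash
python3 ang.py
```

```text
{'time_s': 33.5667, 'tcp_pos': [0.4218, 0.0025, 0.1592], 'eef_rot': [-179.9885, -0.0525, 3.7116], 'contact_force': [0.7799, -0.2312, -1.7885], 'moment': [-0.0097, 0.0388, 0.0316], 'gripper_width': 0.0221}
0.91 [238.8, 185.0, 344.9, 237.0] -23.264446731611788
0 -6.073381563667021
0.2 -16.137746310186323
0.3 -21.04324778944425
0.4 -25.900544998858877
```

Request:
servo_tool(
  targets=[
    {"dx":0,"dy":2,"dz":0,"spin":-0.01,"grip":0},
    {"dx":0,"dy":4.5,"dz":0,"spin":-0.02,"grip":0},
    {"dx":0,"dy":7.5,"dz":0,"spin":-0.03,"grip":0},
    {"dx":0,"dy":10.5,"dz":0,"spin":-0.05,"grip":0},
    {"dx":0.5,"dy":13.5,"dz":0,"spin":-0.06,"grip":0},
    {"dx":1.5,"dy":16,"dz":0,"spin":-0.06,"grip":0},
    {"dx":2,"dy":17.2,"dz":-2,"spin":-0.06,"grip":0},
    {"dx":2,"dy":17.2,"dz":-4.5,"spin":-0.06,"grip":0},
    {"dx":2,"dy":17.2,"dz":-6.5,"spin":-0.06,"grip":0},
    {"dx":2,"dy":17.2,"dz":-7.7,"spin":-0.06,"grip":0},
  ],
)

```text
time_s: 34.5
tcp_pos: [0.4404, 0.1735, 0.0777]
eef_rot: [179.9, 0.2, 0.2]
contact_force: [-0.2, -0.3, -2.5]
gripper_width: 0.0216
```

Request:
servo_tool(
  targets=[
    {"dx":0,"dy":0,"dz":0,"spin":0,"grip":0},
    {"dx":0,"dy":0,"dz":0,"spin":0,"grip":0},
    {"dx":0,"dy":0,"dz":-1,"spin":0,"grip":0},
    {"dx":-0.3,"dy":0,"dz":-2,"spin":0,"grip":0},
    {"dx":-0.6,"dy":0,"dz":-3,"spin":0,"grip":0},
    {"dx":-0.9,"dy":0,"dz":-4,"spin":0,"grip":0},
    {"dx":-1.2,"dy":0,"dz":-5,"spin":0,"grip":0},
    {"dx":-1.3,"dy":0,"dz":-6,"spin":0,"grip":0},
    {"dx":-1.4,"dy":0,"dz":-7,"spin":0,"grip":0},
    {"dx":-1.5,"dy":0,"dz":-7.7,"spin":0,"grip":0},
  ],
  squeeze=8,
)

```text
time_s: 35.33
tcp_pos: [0.4283, 0.1753, 0.0042]
eef_rot: [-179.9, -0.1, 0.3]
contact_force: [0.3, 0.1, -1.3]
gripper_width: 0.0221
```

```bash
python3 ang.py
```

```text
{'time_s': 35.3333, 'tcp_pos': [0.4283, 0.1753, 0.0042], 'eef_rot': [-179.9055, -0.1092, 0.2597], 'contact_force': [0.2588, 0.1124, -1.3037], 'moment': [-0.1218, -0.3735, -0.0432], 'gripper_width': 0.0221}
0.9 [234.5, 289.5, 348.4, 319.4] -9.149299672690045
0 -5.54906128056666
0.2 -14.26116958206577
0.3 -18.55979578907446
0.4 -22.870474197427555
```

Bar nearly flat on the table. Release, retreat, and check shim and slab.

Request:
servo_tool(
  targets=[
    {"dx":0,"dy":0,"dz":-0.1,"spin":0,"grip":0},
    {"dx":0,"dy":0,"dz":-0.1,"spin":0,"grip":70},
    {"dx":0,"dy":0,"dz":-0.1,"spin":0,"grip":70},
    {"dx":0,"dy":0,"dz":-0.1,"spin":0,"grip":70},
    {"dx":0,"dy":0,"dz":-0.1,"spin":0,"grip":70},
    {"dx":0,"dy":0,"dz":-0.1,"spin":0,"grip":70},
    {"dx":0,"dy":0,"dz":2,"spin":0,"grip":70},
    {"dx":0,"dy":0,"dz":6,"spin":0,"grip":70},
    {"dx":0,"dy":0,"dz":10,"spin":0,"grip":70},
    {"dx":0,"dy":0,"dz":14,"spin":0,"grip":70},
  ],
)

```text
time_s: 36.27
tcp_pos: [0.4271, 0.174, 0.1452]
eef_rot: [180.0, 0.0, 0.2]
contact_force: [1.6, 1.9, -0.1]
gripper_width: 0.0609
```

Request:
servo_tool(
  targets=[
    {"dx":1,"dy":-3.5,"dz":2,"spin":0,"grip":70},
    {"dx":2,"dy":-7,"dz":4,"spin":0,"grip":70},
    {"dx":3.5,"dy":-10,"dz":6,"spin":0,"grip":70},
    {"dx":5,"dy":-13,"dz":8,"spin":0,"grip":70},
    {"dx":7,"dy":-16,"dz":10,"spin":0,"grip":70},
    {"dx":9,"dy":-19,"dz":10,"spin":0.02,"grip":70},
    {"dx":11,"dy":-22,"dz":10,"spin":0.04,"grip":70},
    {"dx":12,"dy":-24,"dz":10,"spin":0.04,"grip":70},
    {"dx":12,"dy":-24,"dz":10,"spin":0.04,"grip":70},
    {"dx":12,"dy":-24,"dz":10,"spin":0.04,"grip":70},
  ],
)

```text
time_s: 37.1
tcp_pos: [0.5475, -0.0667, 0.2429]
eef_rot: [180.0, 0.1, 2.4]
contact_force: [-0.6, -0.1, -0.1]
gripper_width: 0.0614
```

```bash
python3 - <<'E'
from h import *
st();cal=r.get_calibration("wrist");im=r.capture("wrist")
c,sn=np.cos(.045),np.sin(.045)
S=lambda w:np.array([c*(w[0]-.688)+sn*(w[1]+.035),-sn*(w[0]-.688)+c*(w[1]+.035)])*1000
for n,z in(("shim",.035),("bar",.02)):
  for d in r.cut_out(n,"wrist")[:2]:
    p=np.argwhere(d["mask"])[:,::-1]
    o=np.array([S(onz("wrist",u,z,cal)) for u in p[::3]]).astype(np.float32);k=cv2.minAreaRect(o);print(n,round(d["p"],2),d["extent"],cv2.boxPoints(k).round(0).tolist())
a=r.capture("side");hs=r.cut_out("slab_edge","side")[0];print("slab side",hs["p"],hs["extent"])
W=lambda p:np.array([.688+c*p[0]-sn*p[1],-.035+sn*p[0]+c*p[1],p[2]])
# left face front lower edge height: gray slab's front-left vertical edge column profile
for z in(.030,.037,.043): print(z,proj("side",W((0,.13,z)))[0].round(1),proj("side",W((0,.13,z+.028)))[0].round(1))
u=int(proj("side",W((.006,.13,.05)))[0][0]);print(u,[a[v,u].tolist() for v in range(258,284)])
x0=np.load("pics/side0.npy");print("start",[x0[v,u].tolist() for v in range(258,292)][::1])
for cam in("scene","side"):
    r.capture(cam)
    for n,z in(("spare",.003),("tpot",.04),("jar",.05),("jug",.06),("dibber",.012),("trowel",.01),("bar",.01)):
        L=r.cut_out(n,cam)
        if L: print(cam,n,round(L[0]["p"],2),onz(cam,np.argwhere(L[0]["mask"]).mean(0)[::-1],z).round(3))
E
```

```text
{'time_s': 37.1, 'tcp_pos': [0.5475, -0.0667, 0.2429], 'eef_rot': [179.9963, 0.0779, 2.3707], 'contact_force': [-0.5548, -0.1023, -0.1075], 'moment': [-0.0532, 0.0159, -0.0081], 'gripper_width': 0.0614}
shim 0.93 [330.8, 73.2, 374.7, 156.7] [[-85.0, -75.0], [0.0, -76.0], [1.0, -35.0], [-84.0, -34.0]]
shim 0.39 [159.3, 1.3, 432.8, 130.9] [[-62.0, -134.0], [85.0, -140.0], [95.0, 140.0], [-51.0, 145.0]]
bar 0.87 [109.3, 93.0, 131.2, 275.3] [[-211.0, 204.0], [1.0, 191.0], [2.0, 211.0], [-210.0, 224.0]]Traceback (most recent call last):
  File "<stdin>", line 9, in <module>
IndexError: list index out of range
```

```bash
python3 - <<'E'
from h import *
c,sn=np.cos(.045),np.sin(.045)
W=lambda p:np.array([.688+c*p[0]-sn*p[1],-.035+sn*p[0]+c*p[1],p[2]])
a=r.capture("side");x0=np.load("pics/side0.npy")
for z in(.030,.037,.043): print(z,proj("side",W((0.01,.13,z)))[0].round(1),proj("side",W((0.01,.13,z+.028)))[0].round(1))
u=int(proj("side",W((.01,.13,.05)))[0][0])
print(u,"now",a[255:290,u].mean(1).round().astype(int).tolist());print("start",x0[255:290,u].mean(1).round().astype(int).tolist())
# shift of the top edge/pot between start and now
t=x0[250:290,195:228]
mt=cv2.matchTemplate(a[240:300,190:235],t,cv2.TM_CCOEFF_NORMED);print("patch shift",np.array(cv2.minMaxLoc(mt)[3])-[5,10],mt.max())
for cam in("scene","side"):
    r.capture(cam)
    for n,z in(("spare",.003),("tpot",.04),("jar",.05),("jug",.06),("dibber",.012),("trowel",.01),("bar",.01)):
        L=r.cut_out(n,cam)
        if L: print(cam,n,round(L[0]["p"],2),onz(cam,np.argwhere(L[0]["mask"]).mean(0)[::-1],z).round(3))
print(st()["time_s"])
E
```

```text
0.03 [228.4 277.2] [227.1 266.5]
0.037 [228.1 274.6] [226.7 263.8]
0.043 [227.8 272.3] [226.4 261.5]
227 now [134, 132, 132, 130, 125, 125, 127, 126, 125, 145, 168, 146, 146, 144, 143, 141, 141, 140, 142, 129, 74, 83, 112, 110, 108, 108, 107, 106, 108, 107, 109, 109, 107, 107, 108]
start [138, 139, 138, 138, 137, 135, 131, 128, 128, 130, 129, 143, 168, 161, 151, 150, 150, 148, 147, 146, 146, 147, 125, 84, 113, 114, 112, 112, 113, 112, 114, 113, 111, 111, 112]
patch shift [ 0 -2] 0.9855359
scene spare 0.72 [ 0.526 -0.351  0.003]
scene tpot 0.86 [ 0.283 -0.382  0.04 ]
scene jar 0.98 [ 0.519 -0.48   0.05 ]
scene jug 0.86 [ 0.687 -0.341  0.06 ]
scene dibber 0.74 [0.329 0.49  0.012]
scene trowel 0.88 [0.658 0.475 0.01 ]
scene bar 0.98 [0.55  0.173 0.01 ]
side spare 0.63 [ 0.533 -0.344  0.003]
side tpot 0.57 [ 0.297 -0.391  0.04 ]
side jug 0.64 [ 0.698 -0.361  0.06 ]
side dibber 0.63 [ 0.804 -0.092  0.012]
side trowel 0.7 [0.656 0.475 0.01 ]
side bar 0.8 [0.521 0.18  0.01 ]
{'time_s': 38.2, 'tcp_pos': [0.5476, -0.0655, 0.2435], 'eef_rot': [179.9999, 0.0044, 2.525], 'contact_force': [0.2547, -0.4779, 0.7275], 'moment': [-0.0481, -0.0307, 0.0111], 'gripper_width': 0.0614}
38.2
```

```bash
python3 -c "
from plant import r
print(r.close_job())"
```

```text
the job is handed in; nothing more can be done
None
```

I finished the task and handed the job in at about 38 s of the 67 s allowed. `close_job` gives no verdict, so the results below are my own checks.

**What I did**
- **Raising the slab:** I tilted the bar on its rest and fitted its tip about 18 mm under the slab edge, over the ridge. I then levered it level, with about 7 N at the hand, and swung it 0.18 rad under the catch. After I let go, the camera still showed it under the catch.
- **Shim:** I slid it along the ledge until it met the buffer, with its nose about 55 mm behind the slab edge. I pressed on to about 5.3 N, which I estimate as 4–5 mm of give.
- **Lowering:** I swung the bar back out and let the slab down. The bar now lies on the table at about (0.55, 0.17), clear of the catch.

**Last checks**
- **Slab:** the front edge is about 6.5 mm above where it started, so roughly 36.5 mm high. The target was 34.5 to 40 mm.
- **Shim:** its tail is at stand x −85, which puts the nose at about x 55, and it lies at y −55.
- **Bystanders:** those found by the scene camera are within about 4 mm of their first readings.
- **Robot:** the gripper is open and about 24 cm above the table, touching nothing.

**What disagreed or went unmeasured**
- The side camera's final dibber reading was clearly a false detection, and it did not find the jar. The scene camera showed both in place.
- I could not measure the forces between bar and catch or between shim and slab. I inferred them from positions.
- My first two move calls were refused because rows left out some fields; nothing moved.

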